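# Close a paint tin on the lever lid press

### The job

Close the orange paint tin on the blue lid press: stand it upright on the press base, pushed back against both sides of the V stop under the ram, then let go of it. Pull the red lever down until the lid is fully home and you feel it stop, hold it there for a moment without forcing it further so that the tin is not crushed, and ease the lever all the way back up without letting it fly. Leave the closed tin standing in the V stop, and do not knock over or push away the other things on the bench.

Things in the scene. Friction and masses are not known exactly. Their poses are not given: they have to be found in the camera images.
- can: The tin to close: a steel paint tin with an orange label and orange lid, a plain upright cylinder 66 mm in diameter and 72 mm tall, 0.2 to 0.36 kg. Origin at the centre of its underside, z up its axis. Its 56 mm lid stands up to 7 mm proud of the top rim, so the top is at most 79 mm above the underside.
- lid (a joint): How far the orange tin's lid has been pushed in (m): near 0 when proud, 0.007 when fully home and level with the rim. It takes about 25 N to push it in and it stays where it is left.
- press: Stand of the blue bench lid press, fixed, its open front turned to the robot's left: base plate 250 x 180 x 12 mm with a 44 mm round column at its back. Origin on the bench directly below the ram's axis; x points from the front edge (100 mm in front of the origin) to the column (its axis 110 mm behind the origin), y to the left of someone facing that front (away from the robot), z up.
- nest (a point): Where the centre of the tin's underside belongs: on the base plate, 12 mm above the bench, on the ram's axis; axes as press. Two steel blocks 10 mm high form a right-angled V open to the front (-x); a tin touching both is exactly here. The ram and the head (underside 165 mm or more up, reaching 38 mm in front of the axis) bar a vertical gripper: load from the front, leaning about 45 degrees.
- ram: Square steel ram ending in a round rubber-faced pad 50 mm across, cushioned by a stiff spring that gives way above about 36 N (12 N per mm). Origin at the centre of the pad's underside; it moves straight down 48 mm per radian of lever. Raised, the pad is 140 to 156 mm above the bench: the head is clamped at a different height each time.
- lever (a joint): Lever angle (rad): 0 raised at its spring rest, growing as it is pulled forward and down, at most 1.65. The lid is home somewhere between 1.1 and 1.55, set by the head's height. Pull at the grip: about 8 N at first, 10 N low down, up to 18 N while the lid goes in, then a firm stop, rising quickly; over about 33 N (80 N on the lid) crushes the tin. Let go when low, it flies up.
- lever_pivot (a point): Centre of the lever's hub, 105 mm from the ram's axis on its -y side (nearer the robot) and 60 mm behind it; axes as press. The lever swings about the y axis through this point, in a vertical plane. Raised, it points to the front and 58 degrees above level.
- lever_grip (a point): Middle of the red lever grip, on the lever's axis, 155 mm from the pivot. The grip is 26 mm in diameter, about 70 mm long, along the lever; beyond it is a 36 mm red ball, centred 205 mm from the pivot. Its sides (+y and -y of the press) are free for a pinch. The point's axes equal those of press when the lever is raised, and turn with it.
- can_blue: Bystander: closed tin with a blue label, 66 mm in diameter, 72 mm tall; origin at the centre of its underside.
- can_green: Bystander: closed tin with a green label, 66 mm in diameter, 72 mm tall; origin at the centre of its underside.
- brush: Bystander: paint brush 190 mm long lying on the bench.
- mallet: Bystander: wooden-handled hammer with a black rubber head, 240 mm long, lying on the bench.
- screwdriver: Bystander: screwdriver 180 mm long lying on the bench.
- tape: Bystander: yellow roll of masking tape, 100 mm across and 25 mm high, lying flat.
Things that resemble listed ones, but are neither listed nor needed, are in the scene too. Leave any yellow look-alike of the can alone.

How it is judged:
On the way, in this order (a step that is already met when the one before it is completed fails the run):
1. the orange tin stands upright in the V stop on the press base, let go, its lid still proud (horizontal distance between can and nest below 0.005 m and z of can in the frame of nest between -0.003 and 0.003 m and angle between can's own z axis and vertical below 0.05 rad and contact force between the fingers and can below 0.2 N and value of joint lid below 0.002 m), for 0.2 s.
2. the lever is pulled down until the ram has pushed the lid home, and held there (value of joint lid above 0.006 m and value of joint lever above 1 rad and contact force between ram and can above 10 N and horizontal distance between can and nest below 0.005 m), for 0.3 s.
At the end, for the whole second after the job is handed in: The orange tin stands upright (within 3 degrees) and still on the press base with its axis within 6 mm of the V stop's centre, its lid home to within 1 mm, and the lever is back up at its rest (within 0.06 rad) (value of joint lid above 0.006 m and value of joint lever below 0.06 rad and horizontal distance between can and nest below 0.006 m and z of can in the frame of nest below 0.003 m and angle between can's own z axis and vertical below 0.05 rad and linear speed of can below 0.01 m/s); the robot touches nothing.
It fails at once if the tin is crushed: over 80 N between ram and tin (contact force between ram and can above 80 N).
It fails at once if the lever is let fly back (faster than 4 rad/s) (velocity of joint lever below -4 rad/s).
It fails at once if another tin is pushed more than 30 mm or tipped (distance of any of can_blue, can_green from where it was at the start of the episode above 0.03 m or angle between any of can_blue, can_green's own z axis and vertical above 0.3 rad).
It fails at once if a tool on the bench is pushed more than 40 mm (distance of any of brush, mallet, screwdriver, tape from where it was at the start of the episode above 0.04 m).
It also fails if it takes over 62 s, if anything falls off the work surface, if the arm or the gripper's body presses on something with over 40 N, if the wrist force passes 120 N, or if a joint passes its speed limit or range.

### The arm

A 6-joint arm with a two-finger parallel gripper is mounted at the origin on the work surface. World frame = base frame: x ahead of the robot, y to its left, z up, the work surface at z = 0. Lengths are in m, angles in rad, forces in N, time in s.
With the tool pointing down it reaches from about 0.25 to 0.85 m from the base axis. Payload 12.5 kg.
Tool frame: the origin (TCP) lies midway between the tips of the shut fingers; the grasp point (between the pads) lies 19 mm behind it (grip_point_offset is the distance from the TCP to the grasp point, in m); z points along the fingers, y is the direction in which the jaws open and shut (so a half turn about z gives the same grasp; the last joint's range is limited). The gripper opens to 93 mm and grips with 3 to 60 N. Pads are 15 mm wide; open, the fingers measure 128 mm over their backs; the gripper's body (75 mm by 188 mm) begins 65 mm behind the grasp point.
Start: joints at [1.017, 0.351, 1.652, -0, 1.139, -0.085], TCP at [0.248, 0.491, 0.219] pointing down, gripper open.
Joint ranges: [-2.75, 2.75], [-0.79, 2.1], [0.01, 2.65], [-1.57, 4.71], [0.07, 3.14], [-2.87, 2.87]. Speed limits (rad/s): [2.22, 2.22, 2.79, 3.14, 3.14, 3.14].

### API

Orientations are given as [roll, pitch, yaw] about the fixed x, y, z axes, in that order (R = Rz(yaw) Ry(pitch) Rx(roll)).
In Python, from bench import * gives the robot as it stands. The module is installed in compiled form; this text tells all that it offers.
- The arm moves only by the tool send_rows, never from a script. Its argument "rows" is a list of rows, each an object of numbers: "tx", "ty", "tz": the shift along the tool's x, y, z in mm; "rx", "ry", "rz": the turn, a rotation vector about the tool's x, y, z in rad; "hand": the gripper command: -1 is fully open, 1 is shut, values between are in proportion. A call has 1 to 5 rows; each row is the pose to reach, as a shift and turn from the pose commanded when the call began, along the tool's axes at that moment; what a row does not reach only later rows make up. A row lasts 1/12 s, in which the tool goes at most 41.7 mm and 7.16 degrees, less where a joint would pass 70% of its speed; a pose out of reach is approached as far as the arm can. A call with a gripper value outside its range is refused whole. The fingers move at their own pace and stop on an object; the grip force is fixed at half the most. Time passes only in rows, so rows that repeat a pose let the fingers close. It gives the time, the measured TCP pose, the force and the opening at its end, in the units of the state.
- state(): the state, without advancing time (a new reading comes with each control period).
- snapshot(name): name is "scene" or "top"; returns a dict with "color" (384x512x3 uint8, blue, green, red), "K" (3x3 intrinsics, pixels), "R" (3x3) and "t" (3): a world point X has camera coordinates R X + t. Camera axes: x right, y down, z forward; pixel columns grow to the right and rows downward; lengths in m; the calibration is good to about 2 mm. A picture is of the moment at which its call begins. There is no depth.
- hand_in(): hands the job in, once; it reports no verdict.
The state is a dict: "time_s": time; "qpos": joint angles; "joint_vel": joint speeds; "effort": joint torques, N m; "position": TCP position; "eef_rot": TCP orientation; "wrist_force": force on the tool from outside, world axes, zero at the start; "ft_torque": the same for the moment, N m; "opening": opening from 0.0 (shut) to 1.0 (fully open).
Only numpy, scipy, OpenCV 4.12 (cv2) and the standard library are available. Lean on these libraries where they do the work, as an engineer would, in place of code of your own. Each camera call takes 0.05 s, during which the arm holds its last target.

## Working session

There is one attempt and no reset: what is moved stays moved. The work goes in short steps, Python scripts to look and compute and a tool call to move; the robot and the scene stay as the last step left them, time stands still between calls to the robot, and variables do not carry over. Pictures are saved under pics/ and viewed, and the job is handed in when it is done.

Besides the shell and the picture viewer there is one more tool, called after ">>>" by a JSON object that holds its "api" and its "payload". send_rows: Moves the arm, as the interface text tells. Its arguments: {"type":"object","properties":{"rows":{"type":"array","items":{"type":"object","properties":{"tx":{"type":"number"},"ty":{"type":"number"},"tz":{"type":"number"},"rx":{"type":"number"},"ry":{"type":"number"},"rz":{"type":"number"},"hand":{"type":"number"}}}}},"required":["rows"]}

```bash
mkdir -p pics; python3 - <<'E'
from bench import *
import cv2
s=state();print(s)
for n in("scene","top"):
    d=snapshot(n);cv2.imwrite(f"pics/{n}0.png",cv2.resize(d["color"],(768,576),interpolation=cv2.INTER_CUBIC))
    cv2.imwrite(f"{n}0_raw.png",d["color"])
    print(n,d["K"],d["R"],d["t"])
E
```

```text
{'time_s': 0.0, 'qpos': array([ 1.01735757e+00,  3.51192924e-01,  1.65244043e+00, -7.85520830e-06,
        1.13909105e+00, -8.45927708e-02]), 'joint_vel': array([-0.00140497,  0.00124014,  0.00081031, -0.00027641,  0.00012947,
        0.00040642]), 'effort': array([ 2.16198614e-04, -4.97324395e+01, -2.85262656e+01,  6.99265371e-02,
        2.57426407e-02,  1.11125509e-06]), 'position': array([0.24831246, 0.49036376, 0.21811894]), 'eef_rot': array([-3.14046434e+00, -8.85188152e-05,  2.67274991e+00]), 'wrist_force': array([0.90783976, 0.76677861, 0.16988428]), 'ft_torque': array([-0.00436148,  0.03421596,  0.01533608]), 'opening': 1.0062063848234497}
scene [[482.73073292   0.         259.66097575]
 [  0.         482.73073292 196.09614543]
 [  0.           0.           1.        ]] [[ 0.79919246  0.60093905  0.01279343]
 [ 0.50668694 -0.66209059 -0.55218149]
 [-0.32335701  0.44778155 -0.83362577]] [-0.39954689 -0.16064332  1.79433568]
top [[413.03387737   0.         256.5654631 ]
 [  0.         413.03387737 193.49990407]
 [  0.           0.           1.        ]] [[ 0.0280202  -0.99960094 -0.00358271]
 [-0.99300884 -0.02742392 -0.11481014]
 [ 0.11466607  0.00677467 -0.99338099]] [-0.01962488  0.52769533  1.42246454]
```

View pics/scene0.png

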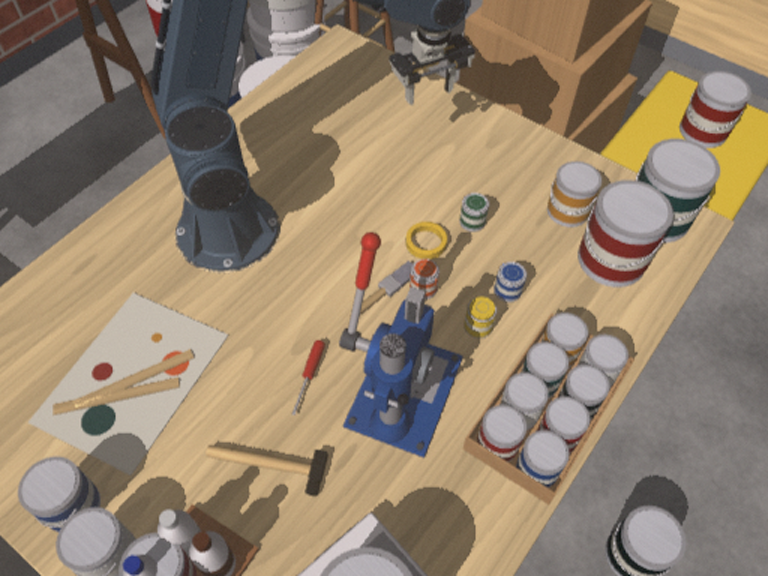

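View pics/top0.png

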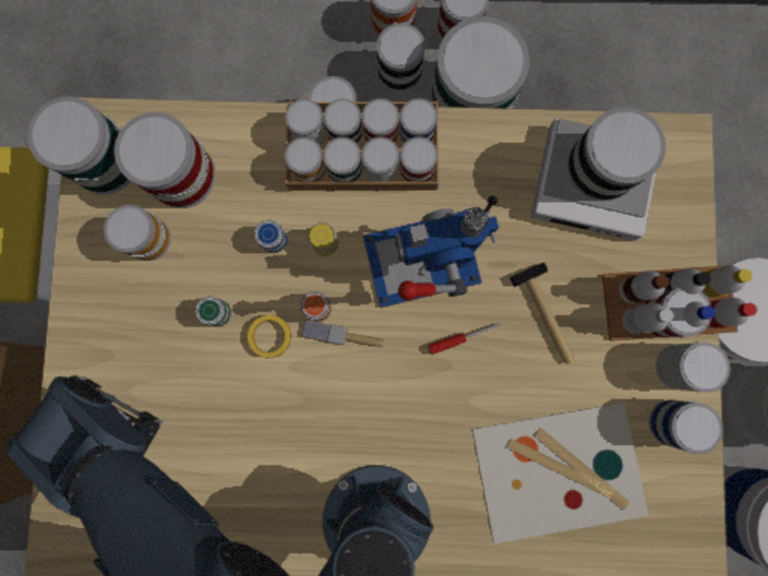

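```bash
python3 - <<'E'
import cv2
a=cv2.imread("top0_raw.png");c=a[110:250,120:345];cv2.imwrite("pics/topc.png",cv2.resize(c,None,fx=3.5,fy=3.5,interpolation=cv2.INTER_CUBIC))
a=cv2.imread("scene0_raw.png");c=a[140:310,215:360];cv2.imwrite("pics/scenec.png",cv2.resize(c,None,fx=3.5,fy=3.5,interpolation=cv2.INTER_CUBIC))
E
```

```text
(no output)
```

View pics/topc.png

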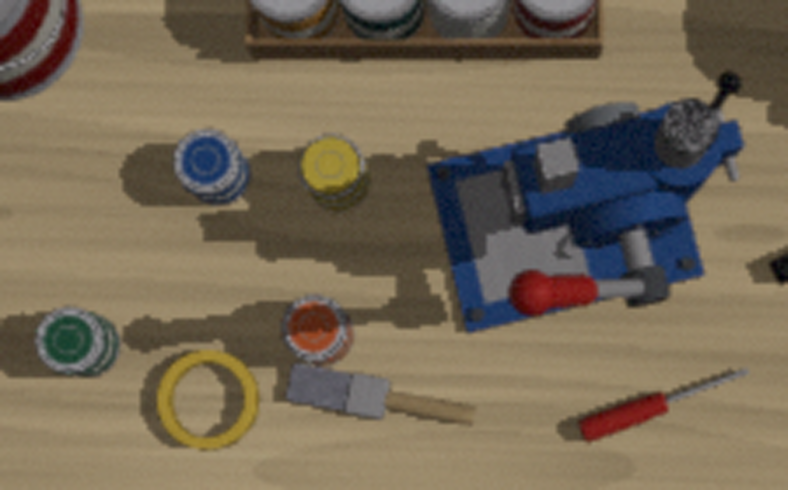

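View pics/scenec.png

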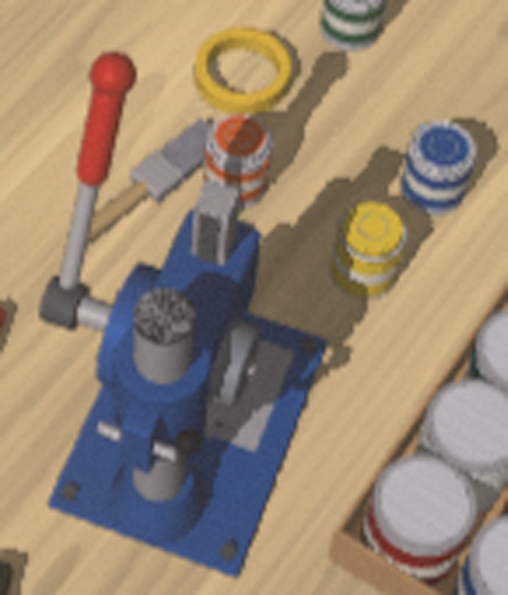

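```bash
cat > h.py <<'E'
import numpy as np, cv2
C={'scene':(np.array([[482.73073292,0,259.66097575],[0,482.73073292,196.09614543],[0,0,1]]),np.array([[0.79919246,0.60093905,0.01279343],[0.50668694,-0.66209059,-0.55218149],[-0.32335701,0.44778155,-0.83362577]]),np.array([-0.39954689,-0.16064332,1.79433568])),
'top':(np.array([[413.03387737,0,256.5654631],[0,413.03387737,193.49990407],[0,0,1]]),np.array([[0.0280202,-0.99960094,-0.00358271],[-0.99300884,-0.02742392,-0.11481014],[0.11466607,0.00677467,-0.99338099]]),np.array([-0.01962488,0.52769533,1.42246454]))}
def ray(n,p):
    K,R,t=C[n];o=-R.T@t;d=R.T@np.linalg.solve(K,[p[0],p[1],1]);return o,d/np.linalg.norm(d)
def plane(n,p,z):
    o,d=ray(n,p);return o+d*(z-o[2])/d[2]
def tri(pt,ps):
    o1,d1=ray('top',pt);o2,d2=ray('scene',ps)
    A=np.stack([d1,-d2],1);s=np.linalg.lstsq(A,o2-o1,rcond=None)[0]
    a,b=o1+s[0]*d1,o2+s[1]*d2;return (a+b)/2,np.linalg.norm(a-b)
def proj(n,X):
    K,R,t=C[n];q=K@(R@np.asarray(X)+t);return q[:2]/q[2]
tc=lambda u,v:(120+(u+.5)/3.5-.5,110+(v+.5)/3.5-.5)
sc=lambda u,v:(215+(u+.5)/3.5-.5,140+(v+.5)/3.5-.5)
def blobs(img,lo,hi,amin=15):
    m=cv2.inRange(cv2.cvtColor(img,cv2.COLOR_BGR2HSV),lo,hi)
    n,l,s,c=cv2.connectedComponentsWithStats(m)
    return [(s[i].tolist(),c[i]) for i in range(1,n) if s[i][4]>=amin]
E
python3 - <<'E'
from h import *
np.set_printoptions(precision=4,suppress=True)
t=cv2.imread('top0_raw.png');s=cv2.imread('scene0_raw.png')
print("plate top")
for n,f,p in [('ff',tc,(431,165)),('fn',tc,(468,331)),('bn',tc,(703,272))]: print(n,plane('top',f(*p),.012))
print("plate scene")
for n,f,p in [('bn',sc,(50,505)),('bf',sc,(238,575)),('ff',sc,(327,345))]: print(n,plane('scene',f(*p),.012))
for k,lo,hi in [('orange',(3,120,90),(14,255,255)),('red',(0,150,80),(3,255,255)),('red2',(174,150,80),(180,255,255)),('blue',(105,100,60),(125,255,255)),('green',(65,80,40),(90,255,255)),('yellow',(20,150,90),(35,255,255))]:
    for n,im,r in(('top',t,(120,110,345,250)),('scene',s,(215,120,380,310))):
        for st,c in blobs(im,lo,hi):
            if r[0]<c[0]<r[2] and r[1]<c[1]<r[3]: print(k,n,st,c,plane(n,c,.079)[:2])
for nm,a,b in [('ball',(533,293),(113,73)),('hub',(650,285),(62,305)),('gripmid',(568,291),(98,140)),('col top',(689,130),(165,312)),('orangelid',(315,325),(241,136)),('blue lid',(207,160),(445,144)),('yel lid',(331,163),(376,222))]:
    print(nm,*tri(tc(*a),sc(*b)))
E
```

```text
plate top
ff [0.6618 0.0485 0.012 ]
fn [0.4915 0.0055 0.012 ]
bn [ 0.5585 -0.2321  0.012 ]
plate scene
bn [ 0.5585 -0.2368  0.012 ]
bf [ 0.7289 -0.1888  0.012 ]
ff [0.6645 0.0463 0.012 ]
orange top [203, 203, 13, 8, 66] [209.3485 206.2273] [0.4746 0.1534]
orange scene [237, 155, 17, 38, 270] [244.7333 171.9889] [0.3637 0.0945]
orange scene [276, 173, 15, 11, 120] [283.0917 178.1583] [0.4831 0.1533]
orange scene [274, 184, 18, 8, 42] [282.1429 188.7857] [0.5059 0.1156]
red top [268, 188, 22, 12, 177] [277.9379 192.7062] [ 0.5271 -0.0778]
red top [286, 223, 24, 12, 135] [297.6296 228.6444] [ 0.4072 -0.1467]
red scene [238, 156, 14, 37, 249] [243.6104 173.0602] [0.3634 0.0886]
red scene [322, 292, 19, 10, 33] [330.0606 297.8788] [ 0.8404 -0.1132]
blue top [302, 140, 9, 5, 21] [306.5714 142.4762] [ 0.7041 -0.1726]
blue top [270, 145, 62, 46, 840] [302.9619 166.9619] [ 0.6182 -0.1615]
blue top [172, 149, 13, 14, 136] [178.25   155.2206] [0.6474 0.2676]
blue top [257, 148, 27, 10, 81] [266.9259 152.6667] [ 0.6647 -0.0369]
blue top [246, 155, 10, 4, 24] [250.9167 156.0417] [0.6514 0.0178]
b
[... 600 characters left out ...]
 [178.6345 223.4241] [0.4136 0.2546]
yellow scene [271, 148, 27, 24, 322] [283.8975 159.6335] [0.4392 0.2198]
yellow scene [314, 198, 16, 15, 174] [321.3851 205.0862] [0.6458 0.1412]
yellow scene [315, 213, 14, 5, 37] [320.6486 215.4054] [0.6654 0.1064]
yellow scene [314, 220, 13, 4, 22] [319.5455 222.    ] [0.6761 0.0835]
ball [ 0.488  -0.0483  0.3874] 0.000900911241907118
hub [ 0.5178 -0.1565  0.2133] 0.0019798500826771212
gripmid [ 0.4958 -0.0777  0.3386] 0.0015831757078283283
col top [ 0.6289 -0.1707  0.3397] 0.001100915296871722
orangelid [0.4865 0.1521 0.0814] 0.001669113669158602
blue lid [0.6473 0.266  0.0781] 0.0003763065955374648
yel lid [0.6456 0.1429 0.0888] 0.0006221833621213639
```

```bash
cat >> h.py <<'E'
c45=np.sqrt(.5)
PSI=np.arctan2(-.964,.266)
def axes(psi=PSI):
    return np.array([np.cos(psi),np.sin(psi),0]),np.array([-np.sin(psi),np.cos(psi),0]),np.array([0,0,1.])
def Rlean(lean=np.pi/4,psi=PSI):   # lean from vertical, z_t toward +x_p
    x,y,z=axes(psi);zt=np.sin(lean)*x-np.cos(lean)*z;return np.stack([np.cross(y,zt),y,zt],1)
NEST=np.array([.6039,-.0684,.012])
from scipy.spatial.transform import Rotation as Ro
def delta(G,R,s,off=.019):
    """rows numbers to bring the grasp point to G with orientation R from state s"""
    R0=Ro.from_euler('xyz',s['eef_rot']).as_matrix()
    T=np.asarray(G)+off*R[:,2]
    return np.round(R0.T@(T-s['position'])*1000,1),np.round(Ro.from_matrix(R0.T@R).as_rotvec(),4)
def pf(v,psi=PSI): # world vector to press axes
    return np.array(axes(psi))@v
E
python3 - <<'E'
from h import *
from bench import state
np.set_printoptions(precision=4,suppress=True)
t=cv2.imread('top0_raw.png');s=cv2.imread('scene0_raw.png')
def lid(im,r):
    h=cv2.cvtColor(im,cv2.COLOR_BGR2HSV);m=cv2.inRange(h,(0,110,60),(16,255,255))|cv2.inRange(h,(172,110,60),(180,255,255))
    k=np.zeros_like(m);k[r[1]:r[3],r[0]:r[2]]=255;m&=k
    n,l,st,c=cv2.connectedComponentsWithStats(m);i=1+np.argmax(st[1:,4]);return st[i],c[i]
a,ca=lid(t,(195,190,225,215));b,cb=lid(s,(270,165,300,186))
print(a,ca,plane('top',ca,.079));print(b,cb,plane('scene',cb,.079));print(tri(ca,cb))
# ball
a,ca=lid(t,(262,180,277,205));b,cb=lid(s,(238,150,256,167));print(a,b,tri(ca,cb))
S=state()
print(delta([.485,.1525,.16],Rlean(),S))
x,y,z=axes();print(NEST+.06*x-.105*y, 'ball exp',NEST+.06*x-.105*y-x*.205*np.cos(np.radians(58)))
E
```

```text
[202 196  15  15 152] [209.0066 202.9474] [0.4857 0.1551 0.079 ]
[276 172  15  12 124] [283.1048 178.1935] [0.4832 0.1532 0.079 ]
(array([0.4845, 0.1539, 0.0798]), np.float64(0.003091749589342764))
[266 187  11  14 113] [240 155  14  12 137] (array([ 0.488 , -0.0481,  0.3861]), np.float64(0.0027120574727405988))
(array([-372.9, -204.4,   71.8]), array([ 0.3257, -0.7382,  0.7889]))
[ 0.5186 -0.1542  0.012 ] ball exp [ 0.4897 -0.0494  0.012 ]
```

>>> {"api": "send_rows", "payload": {"rows": [{"tx": -373, "ty": -204, "tz": 72, "rx": 0.326, "ry": -0.738, "rz": 0.789, "hand": -1}, {"tx": -373, "ty": -204, "tz": 72, "rx": 0.326, "ry": -0.738, "rz": 0.789, "hand": -1}, {"tx": -373, "ty": -204, "tz": 72, "rx": 0.326, "ry": -0.738, "rz": 0.789, "hand": -1}, {"tx": -373, "ty": -204, "tz": 72, "rx": 0.326, "ry": -0.738, "rz": 0.789, "hand": -1}, {"tx": -373, "ty": -204, "tz": 72, "rx": 0.326, "ry": -0.738, "rz": 0.789, "hand": -1}]}}

```text
time_s: 0.52
position: [0.3654, 0.3198, 0.1839]
eef_rot: [-3.051, 0.439, 2.245]
wrist_force: [0.5, -0.3, -0.3]
opening: 0.998
```

```bash
python3 - <<'E'
from h import *
from bench import state
np.set_printoptions(precision=4,suppress=True)
S=state();print(S['time_s'],S['qpos'],S['position']);print(delta([.4845,.154,.16],Rlean(),S))
E
```

```text
0.5167 [ 0.8523  0.3876  1.7682 -0.4438  1.201   0.4062] [0.3654 0.3198 0.1839]
(array([-179.8,   -4.3,  126.5]), array([ 0.1452, -0.3261,  0.3475]))
```

>>> {"api": "send_rows", "payload": {"rows": [{"tx": -180, "ty": -4, "tz": 126, "rx": 0.145, "ry": -0.326, "rz": 0.348, "hand": -1}, {"tx": -180, "ty": -4, "tz": 126, "rx": 0.145, "ry": -0.326, "rz": 0.348, "hand": -1}, {"tx": -180, "ty": -4, "tz": 126, "rx": 0.145, "ry": -0.326, "rz": 0.348, "hand": -1}, {"tx": -180, "ty": -4, "tz": 126, "rx": 0.145, "ry": -0.326, "rz": 0.348, "hand": -1}, {"tx": -180, "ty": -4, "tz": 126, "rx": 0.145, "ry": -0.326, "rz": 0.348, "hand": -1}]}}

```text
time_s: 0.93
position: [0.4822, 0.1516, 0.1462]
eef_rot: [-3.138, 0.787, 1.842]
wrist_force: [0.7, 0.3, -0.7]
opening: 0.999
```

```bash
cat > look.py <<'E'
import sys
from h import *
from bench import state,snapshot
np.set_printoptions(precision=4,suppress=True)
tag=sys.argv[1]
for n in sys.argv[2:]:
    d=snapshot(n)['color'];cv2.imwrite(f"{n}_{tag}.png",d)
    c=d[100:280,110:350] if n=='top' else d[110:310,200:400]
    cv2.imwrite(f"pics/{n}_{tag}.png",cv2.resize(c,None,fx=3,fy=3,interpolation=cv2.INTER_CUBIC))
S=state();print(S['time_s'],S['qpos'],S['position'],S['wrist_force'])
E
python3 look.py a scene top; python3 - <<'E'
from h import *
from bench import state
S=state();print(delta([.4845,.154,.16],Rlean(),S))
E
```

```text
1.0333 [ 0.5788  0.5533  1.7746 -0.7891  1.2374  0.7434] [0.4828 0.1487 0.1463] [-0.3154  0.2193  0.3142]
(array([-6.4,  3.1,  6. ]), array([-0.0046, -0.0021,  0.0029]))
```

View pics/scene_a.png

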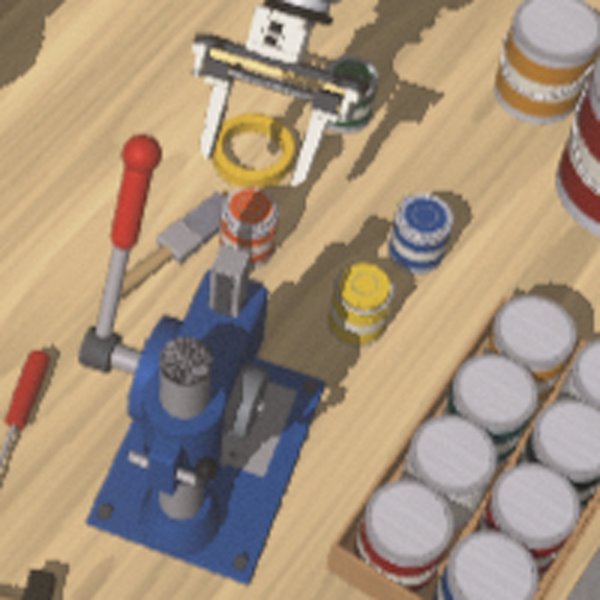

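View pics/top_a.png

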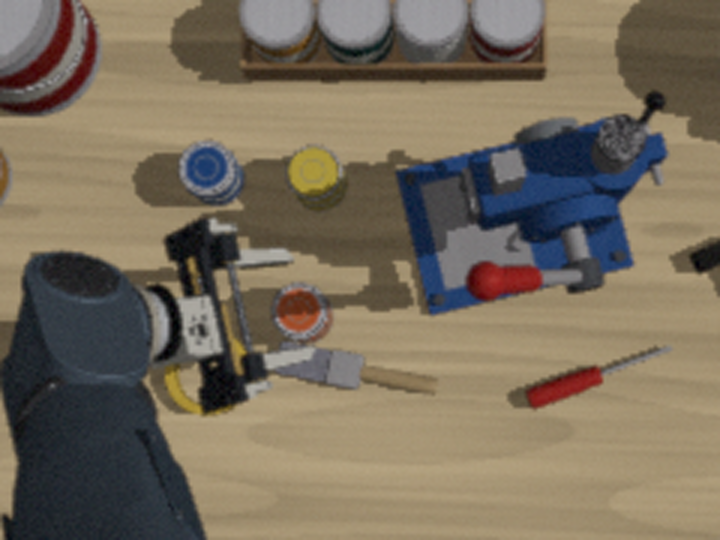

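>>> {"api": "send_rows", "payload": {"rows": [{"tx": 22, "ty": 3, "tz": 34, "rx": -0.004, "ry": -0.002, "rz": 0.003, "hand": -1}, {"tx": 50, "ty": 3, "tz": 62, "rx": -0.004, "ry": -0.002, "rz": 0.003, "hand": -1}, {"tx": 67, "ty": 3, "tz": 79, "rx": -0.004, "ry": -0.002, "rz": 0.003, "hand": -1}, {"tx": 78, "ty": 3, "tz": 91, "rx": -0.004, "ry": -0.002, "rz": 0.003, "hand": -1}, {"tx": 78, "ty": 3, "tz": 91, "rx": -0.004, "ry": -0.002, "rz": 0.003, "hand": -1}]}}

```text
time_s: 1.45
position: [0.4851, 0.1444, 0.0257]
eef_rot: [-3.139, 0.784, 1.846]
wrist_force: [-0.6, -0.1, 0.1]
opening: 1.001
```

```bash
python3 look.py b scene top; python3 - <<'E'
from h import *
from bench import state
S=state();print(delta([.4845,.154,.04],Rlean(),S))
E
```

```text
1.55 [ 0.5714  0.7597  1.793  -0.8746  1.0762  0.9259] [0.4865 0.1453 0.0288] [ 0.4379 -0.2255  0.0847]
(array([-1.6,  0.3,  4.7]), array([ 0.0046, -0.0016,  0.0014]))
```

View pics/scene_b.png

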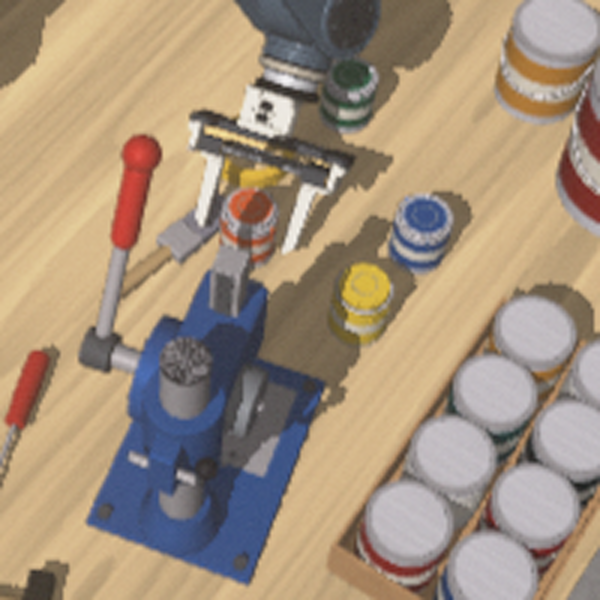

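View pics/top_b.png

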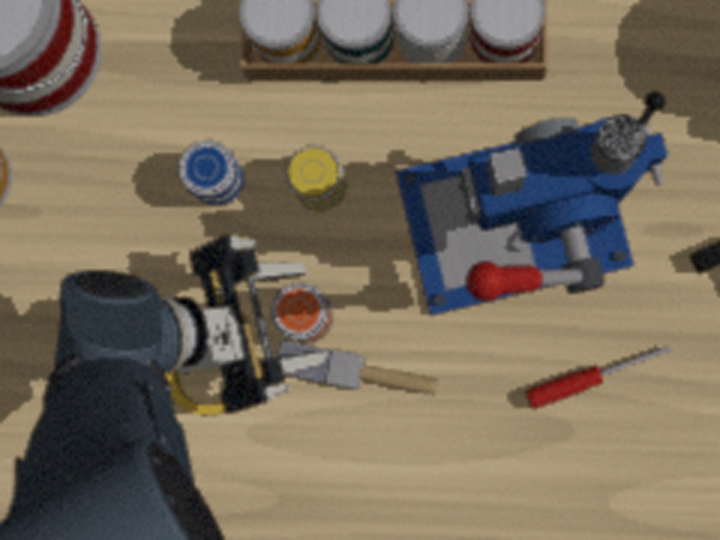

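>>> {"api": "send_rows", "payload": {"rows": [{"tx": -2, "ty": 0, "tz": 4, "hand": -1}, {"tx": -2, "ty": 0, "tz": 4, "hand": 1}, {"tx": -2, "ty": 0, "tz": 4, "hand": 1}, {"tx": -2, "ty": 0, "tz": 4, "hand": 1}, {"tx": -2, "ty": 0, "tz": 4, "hand": 1}]}}

```text
$.rows[0]: bad value
```

>>> {"api": "send_rows", "payload": {"rows": [{"hand": 1}, {"hand": 1}, {"hand": 1}]}}

```text
$.rows[0]: bad value
```

```bash
python3 look.py c scene top; python3 - <<'E'
from h import *
from bench import state
S=state();print(S['opening']);print(delta([.4845,.154,.04],Rlean(),S))
E
```

```text
1.65 [ 0.5713  0.7578  1.7927 -0.8748  1.0761  0.9261] [0.4872 0.1456 0.0298] [ 0.1465 -0.0798  0.9434]
1.0005957529617668
(array([-1. , -0.4,  5.5]), array([ 0.0062, -0.0023, -0.0003]))
```

View pics/scene_c.png

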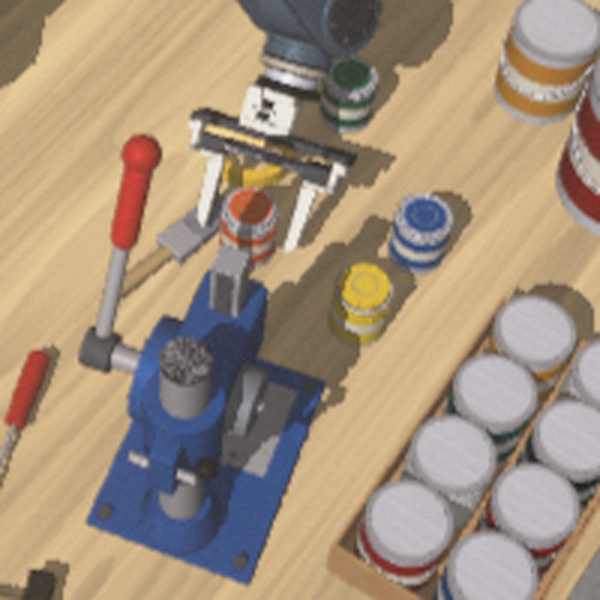

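>>> {"api": "send_rows", "payload": {"rows": [{"tx": -1, "ty": 0, "tz": 5, "rx": 0, "ry": 0, "rz": 0, "hand": -1}, {"tx": -1, "ty": 0, "tz": 5, "rx": 0, "ry": 0, "rz": 0, "hand": 1}, {"tx": -1, "ty": 0, "tz": 5, "rx": 0, "ry": 0, "rz": 0, "hand": 1}, {"tx": -1, "ty": 0, "tz": 5, "rx": 0, "ry": 0, "rz": 0, "hand": 1}, {"tx": -1, "ty": 0, "tz": 5, "rx": 0, "ry": 0, "rz": 0, "hand": 1}]}}

```text
time_s: 2.07
position: [0.4879, 0.141, 0.0259]
eef_rot: [3.137, 0.783, 1.841]
wrist_force: [-0.4, 1.1, -0.1]
opening: 0.761
```

>>> {"api": "send_rows", "payload": {"rows": [{"tx": 0, "ty": 0, "tz": 0, "rx": 0, "ry": 0, "rz": 0, "hand": 1}, {"tx": 0, "ty": 0, "tz": 0, "rx": 0, "ry": 0, "rz": 0, "hand": 1}, {"tx": 0, "ty": 0, "tz": 0, "rx": 0, "ry": 0, "rz": 0, "hand": 1}]}}

```text
time_s: 2.32
position: [0.4879, 0.141, 0.0259]
eef_rot: [3.137, 0.784, 1.841]
wrist_force: [-0.6, 0.5, 2.0]
opening: 0.702
```

```bash
python3 look.py d scene top; python3 - <<'E'
from h import *
from bench import state
S=state();print(S['opening']*93);print(delta([.4845,.154,.04],Rlean(),S))
E
```

```text
2.4167 [ 0.5634  0.7635  1.7969 -0.8833  1.0676  0.9304] [0.4879 0.141  0.0259] [-0.7541  1.0984  3.1048]
65.9586728681895
(array([-0.5,  0.2, -0.5]), array([ 0.005 , -0.0016,  0.0006]))
```

View pics/scene_d.png

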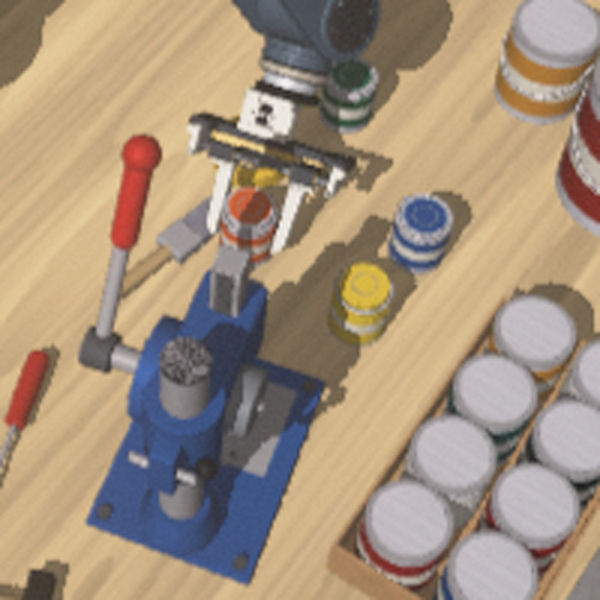

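>>> {"api": "send_rows", "payload": {"rows": [{"tx": -8, "ty": 0, "tz": -8, "rx": 0, "ry": 0, "rz": 0, "hand": 1}, {"tx": -25, "ty": 0, "tz": -25, "rx": 0, "ry": 0, "rz": 0, "hand": 1}, {"tx": -45, "ty": 0, "tz": -45, "rx": 0, "ry": 0, "rz": 0, "hand": 1}, {"tx": -64, "ty": 0, "tz": -64, "rx": 0, "ry": 0, "rz": 0, "hand": 1}, {"tx": -64, "ty": 0, "tz": -64, "rx": 0, "ry": 0, "rz": 0, "hand": 1}]}}

```text
time_s: 2.83
position: [0.4891, 0.1416, 0.1207]
eef_rot: [3.129, 0.782, 1.835]
wrist_force: [0.8, -0.2, -1.5]
opening: 0.705
```

```bash
python3 - <<'E'
from h import *
from bench import state
S=state();print(S['opening']*93,S['wrist_force']);x,y,z=axes();print(delta(NEST-.075*x+[0,0,.13],Rlean(),S))
E
```

```text
65.60623516625982 [ 0.76835612 -0.19078644 -1.49045205]
(array([-127. ,   54.2,  115.7]), array([ 0.009 , -0.0035, -0.0034]))
```

>>> {"api": "send_rows", "payload": {"rows": [{"tx": -20, "ty": 9, "tz": 18, "rx": 0.009, "ry": -0.003, "rz": -0.003, "hand": 1}, {"tx": -45, "ty": 20, "tz": 41, "rx": 0.009, "ry": -0.003, "rz": -0.003, "hand": 1}, {"tx": -70, "ty": 30, "tz": 64, "rx": 0.009, "ry": -0.003, "rz": -0.003, "hand": 1}, {"tx": -95, "ty": 41, "tz": 87, "rx": 0.009, "ry": -0.003, "rz": -0.003, "hand": 1}, {"tx": -117, "ty": 50, "tz": 106, "rx": 0.009, "ry": -0.003, "rz": -0.003, "hand": 1}]}}

```text
time_s: 3.25
position: [0.5786, 0.0004, 0.1233]
eef_rot: [-3.132, 0.786, 1.846]
wrist_force: [0.0, 0.6, -1.7]
opening: 0.707
```

```bash
python3 look.py e scene top;python3 - <<'E'
from h import *
from bench import state
S=state();print(S['opening']*93,S['wrist_force']);x,y,z=axes();print(delta(NEST-.075*x+[0,0,.13],Rlean(),S))
E
```

```text
3.35 [ 0.2601  0.6095  1.7473 -0.9565  1.048   0.6092] [ 0.5792 -0.0011  0.1238] [-0.2243  1.2897 -2.319 ]
65.2995046302206 [-0.22432837  1.28970468 -2.3190337 ]
(array([-10.4,   5.9,   3.6]), array([-0.0069,  0.0013,  0.0008]))
```

View pics/scene_e.png

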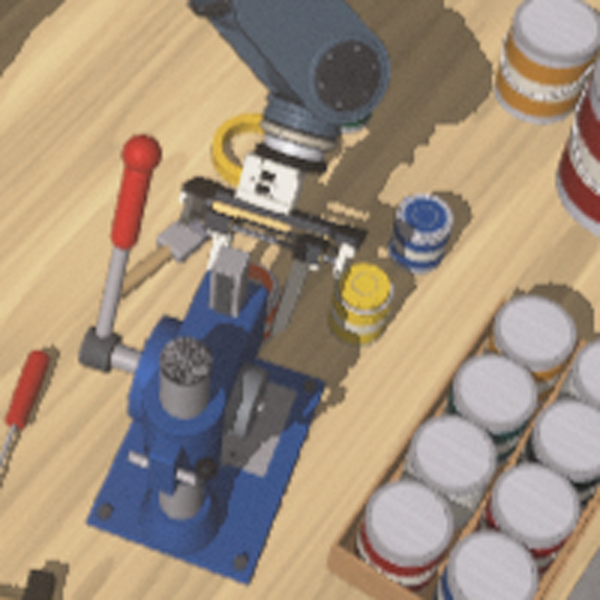

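View pics/top_e.png

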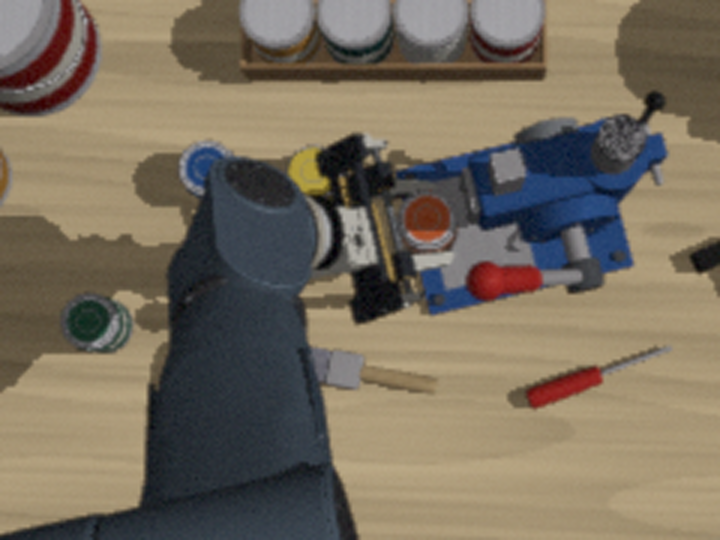

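```bash
cat > lid.py <<'E'
import sys
from h import *
from bench import state
np.set_printoptions(precision=4,suppress=True)
im=cv2.imread(sys.argv[1]);r=[int(v) for v in sys.argv[2:6]]
S=state();R=Ro.from_euler('xyz',S['eef_rot']).as_matrix();G=S['position']-.019*R[:,2]
h=cv2.cvtColor(im,cv2.COLOR_BGR2HSV);m=cv2.inRange(h,(0,110,50),(16,255,255))|cv2.inRange(h,(172,110,50),(180,255,255))
k=np.zeros_like(m);k[r[1]:r[3],r[0]:r[2]]=255;m&=k
n,l,st,c=cv2.connectedComponentsWithStats(m);i=1+np.argmax(st[1:,4])
z=float(sys.argv[6]) if len(sys.argv)>6 else G[2]+.039
p=plane('top',c[i],z)
print(st[i],c[i],'lid',p,'lid pf',pf(p-NEST),'grasp pf',pf(G-NEST))
E
python3 lid.py top_e.png 235 155 270 190
```

```text
[245 165  15  15 172] [251.9128 172.314 ] lid [0.5786 0.0108 0.1762] lid pf [-0.083  -0.0033  0.1642] grasp pf [-0.0849 -0.0058  0.1252]
```

```bash
python3 - <<'E'
from h import *
t3=lambda u,v:(110+(u+.5)/3-.5,100+(v+.5)/3-.5)
s3=lambda u,v:(200+(u+.5)/3-.5,110+(v+.5)/3-.5)
p,e=tri(t3(507,168),s3(231,262));print(p,e,pf(p-NEST))
E
python3 - <<'E'
import cv2
a=cv2.imread('top_a.png')[140:215,235:325];b=cv2.imread('scene_a.png')[180:270,230:310]
cv2.imwrite('pics/pz.png',cv2.hconcat([cv2.resize(a,(400,400*75//90),interpolation=cv2.INTER_CUBIC),cv2.resize(b,(80*333//90,333),interpolation=cv2.INTER_CUBIC)]))
E
```

```text
[ 0.60117683 -0.06600064  0.3355006 ] 0.00014113752961173614 [-0.00303727 -0.00198685  0.3235006 ]
```

View pics/pz.png

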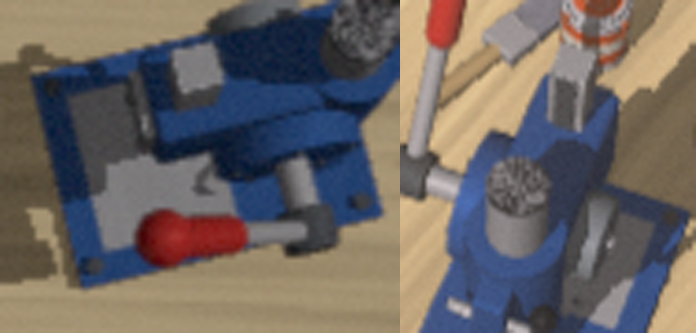

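```bash
cat >> h.py <<'E'
NEST=NEST+(-.002)*axes()[0]+(-.003)*axes()[1]
E
cat > go.py <<'E'
import sys
from h import *
from bench import state
np.set_printoptions(precision=4,suppress=True)
S=state();x,y,z=axes();a=[float(v)/1000 for v in sys.argv[1:4]]
lean=np.radians(float(sys.argv[4])) if len(sys.argv)>4 else np.pi/4
R=Ro.from_euler('xyz',S['eef_rot']).as_matrix();G=S['position']-.019*R[:,2]
print('t',S['time_s'],'op',S['opening']*93,'F pf',pf(S['wrist_force']),'grasp pf mm',pf(G-NEST)*1000)
print(delta(NEST+a[0]*x+a[1]*y+a[2]*z,Rlean(lean),S))
E
python3 go.py -75 0 54
```

```text
t 3.35 op 65.2995046302206 F pf [-1.3029  0.1268 -2.319 ] grasp pf mm [-82.9229  -2.7746 125.1779]
(array([44.8,  3.3, 55.9]), array([-0.0069,  0.0013,  0.0008]))
```

>>> {"api": "send_rows", "payload": {"rows": [{"tx": 7, "ty": 3, "tz": 18, "rx": -0.007, "ry": 0, "rz": 0, "hand": 1}, {"tx": 20, "ty": 3, "tz": 31, "rx": -0.007, "ry": 0, "rz": 0, "hand": 1}, {"tx": 34, "ty": 3, "tz": 45, "rx": -0.007, "ry": 0, "rz": 0, "hand": 1}, {"tx": 45, "ty": 3, "tz": 56, "rx": -0.007, "ry": 0, "rz": 0, "hand": 1}, {"tx": 45, "ty": 3, "tz": 56, "rx": -0.007, "ry": 0, "rz": 0, "hand": 1}]}}

```text
time_s: 3.77
position: [0.5807, -0.0045, 0.0491]
eef_rot: [-3.133, 0.785, 1.85]
wrist_force: [-0.2, 0.3, -2.9]
opening: 0.703
```

```bash
python3 look.py f scene top;python3 go.py -40 0 54; python3 lid.py top_f.png 235 140 290 190
```

```text
3.8667 [ 0.2531  0.7325  1.7575 -1.0376  0.9645  0.7379] [ 0.5824 -0.0042  0.0521] [-0.0212 -0.1496 -1.3585]
t 3.8667 op 65.44614126231782 F pf [ 0.1385 -0.0602 -1.3585] grasp pf mm [-79.036   -0.7339  53.5677]
(array([-27.9,   0.5,  27.3]), array([0.002, 0.001, 0.005]))
[246 169  14  14 154] [252.5649 175.6818] lid [0.5792 0.0096 0.1046] lid pf [-0.0798 -0.      0.0926] grasp pf [-0.079  -0.0007  0.0536]
```

View pics/scene_f.png

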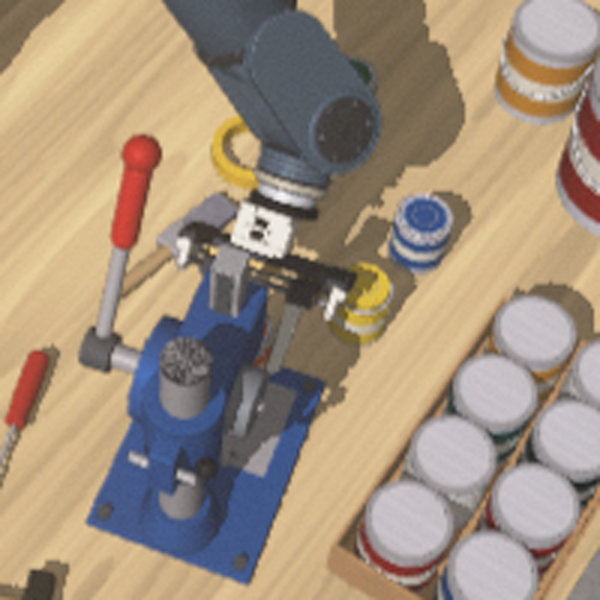

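View pics/top_f.png

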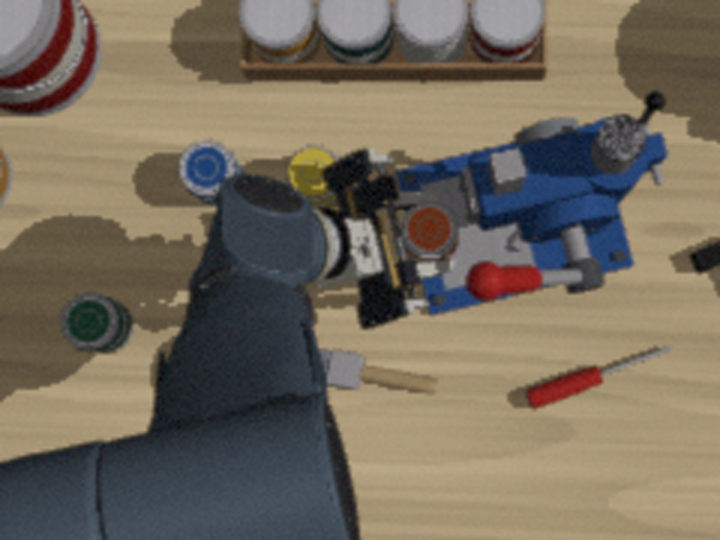

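>>> {"api": "send_rows", "payload": {"rows": [{"tx": -9, "ty": 1, "tz": 9, "rx": 0, "ry": 0, "rz": 0, "hand": 1}, {"tx": -18, "ty": 1, "tz": 18, "rx": 0, "ry": 0, "rz": 0, "hand": 1}, {"tx": -27, "ty": 1, "tz": 27, "rx": 0, "ry": 0, "rz": 0, "hand": 1}, {"tx": -34, "ty": 1, "tz": 34, "rx": 0, "ry": 0, "rz": 0, "hand": 1}, {"tx": -40, "ty": 1, "tz": 40, "rx": 0, "ry": 0, "rz": 0, "hand": 1}]}}

```text
time_s: 4.28
position: [0.5994, -0.0605, 0.0529]
eef_rot: [-3.141, 0.787, 1.843]
wrist_force: [-0.1, 0.0, -3.5]
opening: 0.708
```

```bash
python3 look.py g scene top;python3 go.py -12 0 42; python3 lid.py top_g.png 235 140 290 190
```

```text
4.3833 [ 0.1487  0.7322  1.7559 -1.0969  0.9105  0.7009] [ 0.5992 -0.0604  0.0527] [ 0.29   -0.2254 -2.0281]
t 4.3833 op 65.55646175316811 F pf [ 0.2945  0.2196 -2.0281] grasp pf mm [-20.3677   0.5972  54.162 ]
(array([ 2.7, -0.6, 14.5]), array([0.0016, 0.0014, 0.0021]))
[263 168  11  10  37] [266.0811 173.3514] lid [ 0.5883 -0.0354  0.1052] lid pf [-0.0339 -0.0033  0.0932] grasp pf [-0.0204  0.0006  0.0542]
```

View pics/top_g.png

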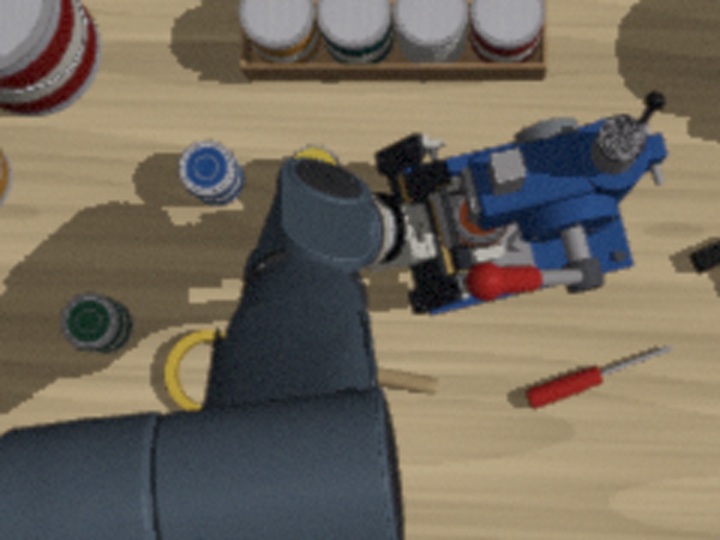

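View pics/scene_g.png

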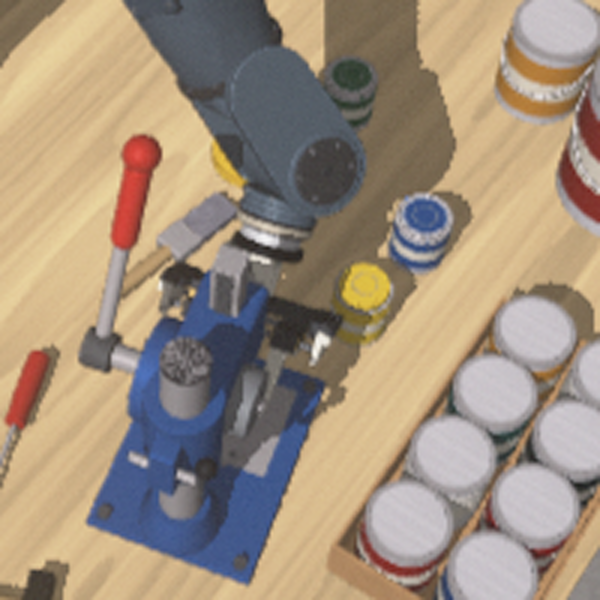

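>>> {"api": "send_rows", "payload": {"rows": [{"tx": 4, "ty": -0.6, "tz": 6, "rx": 0.002, "ry": 0.001, "rz": 0.002, "hand": 1}, {"tx": 5, "ty": -0.6, "tz": 12, "rx": 0.002, "ry": 0.001, "rz": 0.002, "hand": 1}, {"tx": 3, "ty": -0.6, "tz": 14, "rx": 0.002, "ry": 0.001, "rz": 0.002, "hand": 1}, {"tx": 3, "ty": -0.6, "tz": 14, "rx": 0.002, "ry": 0.001, "rz": 0.002, "hand": 1}]}}

```text
time_s: 4.72
position: [0.6004, -0.0667, 0.0398]
eef_rot: [-3.139, 0.786, 1.844]
wrist_force: [-0.7, -0.3, -1.0]
opening: 0.707
```

```bash
python3 go.py -12 0 40
```

```text
t 4.7167 op 65.74545196270081 F pf [ 0.0873 -0.7306 -1.0381] grasp pf mm [-14.0078   0.0923  41.2618]
(array([-0.5, -0.1,  2.3]), array([-0.0001,  0.0001,  0.0026]))
```

Now lower slowly to feel the plate.

>>> {"api": "send_rows", "payload": {"rows": [{"tx": 0.7, "ty": 0, "tz": 0.7, "rx": 0, "ry": 0, "rz": 0, "hand": 1}, {"tx": 1.2, "ty": 0, "tz": 1.2, "rx": 0, "ry": 0, "rz": 0, "hand": 1}]}}

```text
time_s: 4.88
position: [0.6007, -0.0662, 0.0388]
eef_rot: [-3.141, 0.786, 1.843]
wrist_force: [-0.6, 0.3, -1.7]
opening: 0.705
```

```bash
python3 go.py -5 0 39
```

```text
t 4.8833 op 65.52427539874647 F pf [-0.4253 -0.4796 -1.7333] grasp pf mm [-14.3555   0.4991  40.1865]
(array([-5.8, -0.5,  7.5]), array([0.0011, 0.0002, 0.0018]))
```

>>> {"api": "send_rows", "payload": {"rows": [{"tx": 0.7, "ty": 0, "tz": 0.7, "rx": 0, "ry": 0, "rz": 0, "hand": 1}, {"tx": 1.2, "ty": 0, "tz": 1.2, "rx": 0, "ry": 0, "rz": 0, "hand": 1}, {"tx": 1.2, "ty": 0, "tz": 1.2, "rx": 0, "ry": 0, "rz": 0, "hand": 1}]}}

```text
time_s: 5.13
position: [0.6008, -0.0664, 0.038]
eef_rot: [-3.142, 0.787, 1.842]
wrist_force: [-2.8, 1.8, 5.5]
opening: 0.706
```

```bash
python3 go.py -5 0 39
```

```text
t 5.1333 op 65.6302610639822 F pf [-2.4332 -2.2267  5.5337] grasp pf mm [-14.1758   0.5659  39.3891]
(array([-6.2, -0.6,  6.8]), array([0.001 , 0.0016, 0.0011]))
```

>>> {"api": "send_rows", "payload": {"rows": [{"tx": -2, "ty": -0.4, "tz": 1, "rx": 0, "ry": 0, "rz": 0, "hand": 1}, {"tx": -3.5, "ty": -0.4, "tz": 2.5, "rx": 0, "ry": 0, "rz": 0, "hand": 1}, {"tx": -5, "ty": -0.4, "tz": 4, "rx": 0, "ry": 0, "rz": 0, "hand": 1}, {"tx": -5, "ty": -0.4, "tz": 4, "rx": 0, "ry": 0, "rz": 0, "hand": 1}]}}

```text
time_s: 5.47
position: [0.6023, -0.073, 0.038]
eef_rot: [-3.141, 0.786, 1.842]
wrist_force: [-0.0, -0.4, 0.8]
opening: 0.703
```

```bash
python3 go.py 0 0 39.5
```

```text
t 5.4667 op 65.42308597925545 F pf [ 0.4045 -0.1148  0.8251] grasp pf mm [-7.4119  0.158  39.4253]
(array([-5.3, -0.2,  5.2]), array([0.001 , 0.0004, 0.0013]))
```

>>> {"api": "send_rows", "payload": {"rows": [{"tx": -1.2, "ty": 0, "tz": 1.2, "rx": 0, "ry": 0, "rz": 0, "hand": 1}, {"tx": -2.4, "ty": 0, "tz": 2.4, "rx": 0, "ry": 0, "rz": 0, "hand": 1}, {"tx": -3.5, "ty": 0, "tz": 3.5, "rx": 0, "ry": 0, "rz": 0, "hand": 1}, {"tx": -3.5, "ty": 0, "tz": 3.5, "rx": 0, "ry": 0, "rz": 0, "hand": 1}]}}

```text
time_s: 5.8
position: [0.6035, -0.0777, 0.038]
eef_rot: [-3.141, 0.786, 1.842]
wrist_force: [1.1, -0.1, 2.5]
opening: 0.706
```

```bash
python3 go.py 0 0 39.5
```

```text
t 5.8 op 65.65728875012593 F pf [0.4328 1.0707 2.4554] grasp pf mm [-2.5396  0.1109 39.3964]
(array([-1.9, -0.1,  1.7]), array([0.0009, 0.0004, 0.0014]))
```

>>> {"api": "send_rows", "payload": {"rows": [{"tx": -0.7, "ty": 0, "tz": 0.7, "rx": 0, "ry": 0, "rz": 0, "hand": 1}, {"tx": -1.4, "ty": 0, "tz": 1.4, "rx": 0, "ry": 0, "rz": 0, "hand": 1}, {"tx": -1.4, "ty": 0, "tz": 1.4, "rx": 0, "ry": 0, "rz": 0, "hand": 1}]}}

```text
time_s: 6.05
position: [0.6041, -0.0788, 0.038]
eef_rot: [3.141, 0.785, 1.842]
wrist_force: [-2.5, 7.0, 6.0]
opening: 0.705
```

```bash
python3 go.py 0 0 39.5
```

```text
t 6.05 op 65.54982516149265 F pf [-7.4362 -0.5702  5.9721] grasp pf mm [-1.323   0.3665 39.416 ]
(array([-1. , -0.4,  0.9]), array([ 0.0018, -0.0004,  0.0012]))
```

>>> {"api": "send_rows", "payload": {"rows": [{"tx": -0.5, "ty": 0, "tz": 0.5, "rx": 0, "ry": 0, "rz": 0, "hand": 1}, {"tx": -0.8, "ty": 0, "tz": 0.8, "rx": 0, "ry": 0, "rz": 0, "hand": 1}, {"tx": -0.8, "ty": 0, "tz": 0.8, "rx": 0, "ry": 0, "rz": 0, "hand": 1}]}}

```text
time_s: 6.3
position: [0.6045, -0.0793, 0.0381]
eef_rot: [3.14, 0.785, 1.842]
wrist_force: [-2.7, 12.7, 8.1]
opening: 0.707
```

```bash
python3 go.py 0 0 39.5
```

```text
t 6.3 op 65.76951685942608 F pf [-12.9764   0.7446   8.1478] grasp pf mm [-0.7777  0.6571 39.5397]
(array([-0.5, -0.7,  0.6]), array([ 0.0026, -0.0009,  0.0011]))
```

>>> {"api": "send_rows", "payload": {"rows": [{"tx": 0, "ty": 0, "tz": 0, "rx": 0, "ry": 0, "rz": 0, "hand": -1}, {"tx": 0, "ty": 0, "tz": 0, "rx": 0, "ry": 0, "rz": 0, "hand": -1}, {"tx": 0, "ty": 0, "tz": 0, "rx": 0, "ry": 0, "rz": 0, "hand": -1}, {"tx": 0, "ty": 0, "tz": 0, "rx": 0, "ry": 0, "rz": 0, "hand": -1}, {"tx": 0, "ty": 0, "tz": 0, "rx": 0, "ry": 0, "rz": 0, "hand": -1}]}}

```text
time_s: 6.72
position: [0.6039, -0.0807, 0.0376]
eef_rot: [-3.14, 0.786, 1.843]
wrist_force: [-0.7, 0.7, -0.2]
opening: 0.984
```

```bash
python3 go.py -30 0 39.5
```

```text
t 6.7167 op 91.53203122515258 F pf [-0.8951 -0.4467 -0.1731] grasp pf mm [ 0.4282 -0.2462 39.0124]
(array([ 21.2,   0.3, -21.9]), array([0.0001, 0.0002, 0.0018]))
```

>>> {"api": "send_rows", "payload": {"rows": [{"tx": 0, "ty": 0.3, "tz": -10, "rx": 0, "ry": 0, "rz": 0, "hand": -1}, {"tx": 0, "ty": 0.3, "tz": -35, "rx": 0, "ry": 0, "rz": 0, "hand": -1}, {"tx": 0, "ty": 0.3, "tz": -70, "rx": 0, "ry": 0, "rz": 0, "hand": -1}, {"tx": 0, "ty": 0.3, "tz": -110, "rx": 0, "ry": 0, "rz": 0, "hand": -1}, {"tx": 0, "ty": 0.3, "tz": -150, "rx": 0, "ry": 0, "rz": 0, "hand": -1}]}}

```text
time_s: 7.13
position: [0.575, 0.0231, 0.1451]
eef_rot: [-3.139, 0.785, 1.843]
wrist_force: [0.9, 0.4, 1.0]
opening: 0.998
```

```bash
python3 look.py i scene top; python3 go.py -30 0 39.5;python3 - <<'E'
import cv2
a=cv2.imread('top_i.png')[135:215,235:325];b=cv2.imread('scene_i.png')[180:270,230:310]
cv2.imwrite('pics/pi.png',cv2.hconcat([cv2.resize(a,(450,400),interpolation=cv2.INTER_CUBIC),cv2.resize(b,(80*400//90,400),interpolation=cv2.INTER_CUBIC)]))
E
```

```text
7.2333 [ 0.3066  0.5749  1.7285 -0.92    1.0933  0.5882] [0.5773 0.0258 0.1483] [ 1.3426 -1.1769 -0.1444]
t 7.2333 op 93.27637190481568 F pf [ 1.4916  0.9811 -0.1444] grasp pf mm [-109.3109    2.2356  149.7158]
(array([ 21.8,  -3.5, 134. ]), array([ 0.0081, -0.0004, -0.0006]))
```

View pics/pi.png

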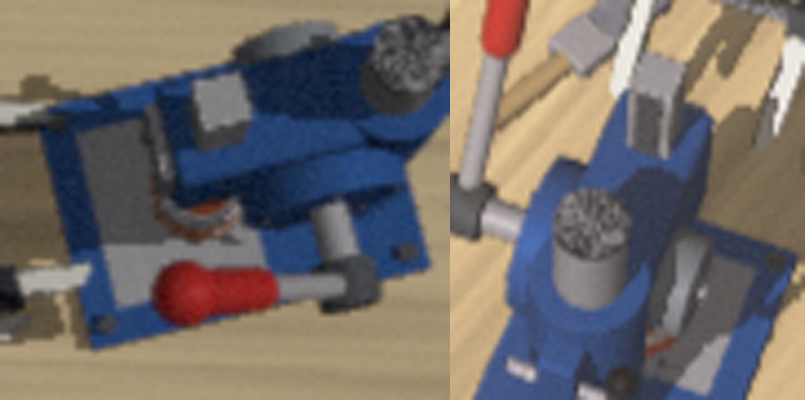

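View pics/scene_i.png

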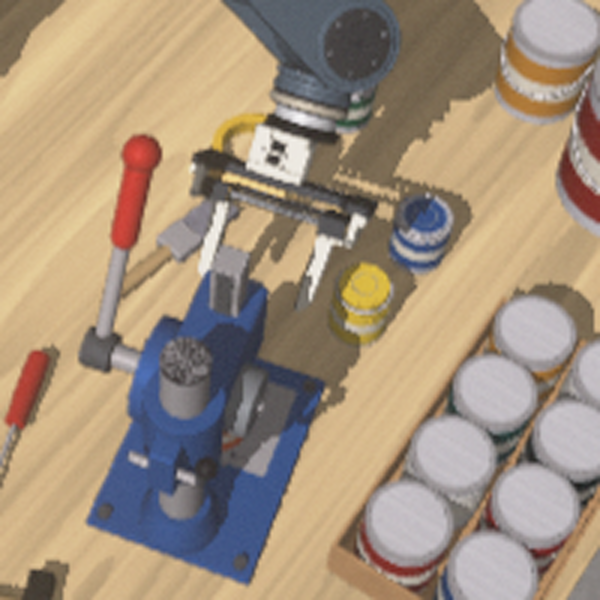

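```bash
python3 - <<'E'
from h import *
x,y,z=axes();N=NEST
im=cv2.imread('top_i.png')
c=im[135:215,235:325];c=cv2.resize(c,(720,640),interpolation=cv2.INTER_CUBIC)
for z0,r,col in((.084,.033,(255,0,255)),(.091,.028,(0,255,0))):
    for cx,cc in((N,col),):
        P=[proj('top',N+[r*np.cos(a),r*np.sin(a),z0-.012]) for a in np.linspace(0,6.28,90)]
        for p in P: cv2.circle(c,(int((p[0]+.5-235)*8),int((p[1]+.5-135)*8)),1,cc,-1)
cv2.imwrite('pics/ov.png',c)
E
```

```text
(no output)
```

View pics/ov.png

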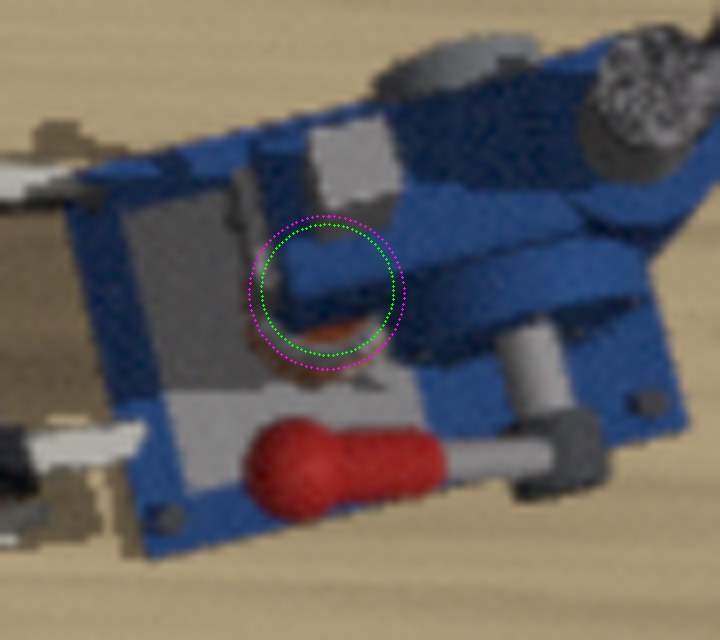

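```bash
cat > lev.py <<'E'
# lev.py theta_rad lean0_deg back_mm : move to lever pose
import sys
from h import *
from bench import state
np.set_printoptions(precision=4,suppress=True)
PIV=np.array([.060,-.105,.2015]); 
def grip(th,r=.155):
    e=np.radians(58)-th;return PIV+r*np.array([-np.cos(e),0,np.sin(e)])
def tgt(th,lean0,back=0,dy=0,r=.155):
    lean=np.radians(lean0)+th;x,y,z=axes();g=grip(th,r);R=Rlean(lean)
    return NEST+g[0]*x+(g[1]+dy)*y+g[2]*z-back*R[:,2],R
def info(S):
    R=Ro.from_euler('xyz',S['eef_rot']).as_matrix();G=pf(S['position']-.019*R[:,2]-NEST)
    v=G-PIV;e=np.arctan2(v[2],-v[0]);F=pf(S['wrist_force'])
    d=np.array([-np.sin(e),0,-np.cos(e)]);u=np.array([-np.cos(e),0,np.sin(e)])
    lean=np.degrees(np.arctan2(pf(R[:,2])[0],-R[2,2]))
    print('t %.2f open %.1fmm th %.3f r %.1fmm G'%(S['time_s'],S['opening']*93,np.radians(58)-e,np.hypot(v[0],v[2])*1000),G*1000,'lean %.1f'%lean,'pull %.1f rad %.1f lat %.1f'%(-F@d,-F@u,-F[1]))
if __name__=='__main__':
    S=state();info(S)
    back=float(sys.argv[3])/1000 if len(sys.argv)>3 else 0
    dy=float(sys.argv[4])/1000 if len(sys.argv)>4 else 0
    r=float(sys.argv[5])/1000 if len(sys.argv)>5 else .155
    for th in sys.argv[1].split(','):print(th,*delta(*tgt(float(th),float(sys.argv[2]),back,dy,r),S))
E
python3 go.py -109 0 430 10; python3 lev.py 0 -25 90
```

```text
t 7.2333 op 93.27637190481568 F pf [ 1.4916  0.9811 -0.1444] grasp pf mm [-109.3109    2.2356  149.7158]
(array([-187.4,   -0.6, -201.5]), array([0.0081, 0.6104, 0.0019]))
t 7.23 open 93.3mm th 1.309 r 177.1mm G [-109.3109    2.2356  149.7158] lean 45.0 pull -0.6 rad 1.4 lat -1.0
0 [-257.9 -106.3 -112.2] [0.0075 1.2213 0.0045]
```

>>> {"api": "send_rows", "payload": {"rows": [{"tx": -28, "ty": 0, "tz": -31, "rx": 0, "ry": 0.1, "rz": 0, "hand": -1}, {"tx": -56, "ty": 0, "tz": -60, "rx": 0, "ry": 0.22, "rz": 0, "hand": -1}, {"tx": -84, "ty": 0, "tz": -90, "rx": 0, "ry": 0.34, "rz": 0, "hand": -1}, {"tx": -112, "ty": 0, "tz": -120, "rx": 0, "ry": 0.46, "rz": 0, "hand": -1}, {"tx": -140, "ty": 0, "tz": -150, "rx": 0, "ry": 0.58, "rz": 0, "hand": -1}]}}

```text
time_s: 7.65
position: [0.574, 0.0292, 0.3519]
eef_rot: [3.139, 0.199, 1.844]
wrist_force: [0.4, -0.9, -0.6]
opening: 1.002
```

```bash
python3 go.py -109 0 430 5;python3 lev.py 0 -25 90
```

```text
t 7.65 op 93.14314025065342 F pf [ 0.9399  0.1889 -0.6227] grasp pf mm [-103.788     0.0409  358.4827]
(array([ -6.9,   0.1, -71.3]), array([0.0031, 0.1121, 0.0043]))
t 7.65 open 93.1mm th 0.248 r 226.9mm G [-103.788     0.0409  358.4827] lean 11.4 pull 0.2 rad 1.1 lat -0.2
0 [-116.7 -105.5  -35.3] [0.0019 0.6357 0.0051]
```

>>> {"api": "send_rows", "payload": {"rows": [{"tx": -5, "ty": 0, "tz": -38, "rx": 0, "ry": 0.1, "rz": 0, "hand": -1}, {"tx": -7, "ty": 0, "tz": -75, "rx": 0, "ry": 0.2, "rz": 0.002, "hand": -1}, {"tx": -30, "ty": -24, "tz": -70, "rx": 0, "ry": 0.32, "rz": 0.005, "hand": -1}, {"tx": -55, "ty": -50, "tz": -63, "rx": 0, "ry": 0.44, "rz": 0.005, "hand": -1}, {"tx": -82, "ty": -75, "tz": -55, "rx": 0.002, "ry": 0.55, "rz": 0.005, "hand": -1}]}}

```text
time_s: 8.07
position: [0.5198, -0.0586, 0.4205]
eef_rot: [3.141, -0.349, 1.838]
wrist_force: [1.8, -0.6, -0.1]
opening: 0.998
```

```bash
python3 lev.py 0 -25 90; python3 look.py j scene top
```

```text
t 8.07 open 92.9mm th -0.204 r 239.8mm G [-23.2843 -75.5031 426.3839] lean -20.0 pull 1.0 rad 0.4 lat -1.6
0 [-39.3 -29.5  -2.4] [ 0.0018  0.0872 -0.0017]
8.1667 [-0.3619  0.2653  1.3279  0.2839  1.7536 -0.5931] [ 0.5188 -0.065   0.4176] [ 0.8659  0.4768 -0.9145]
```

View pics/scene_j.png

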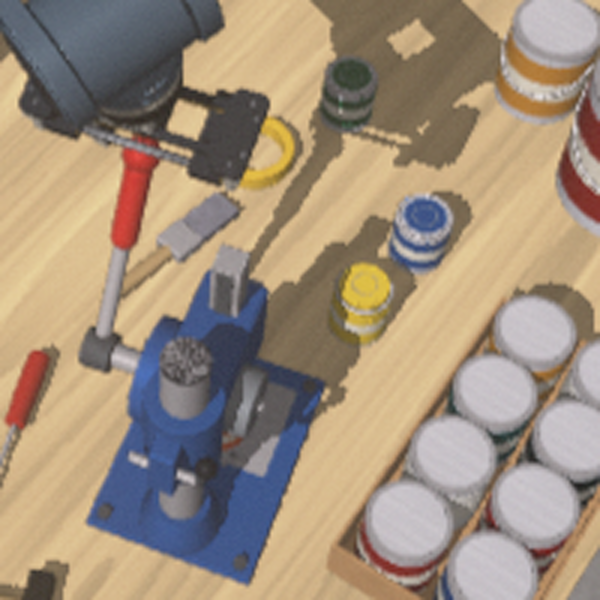

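View pics/top_j.png

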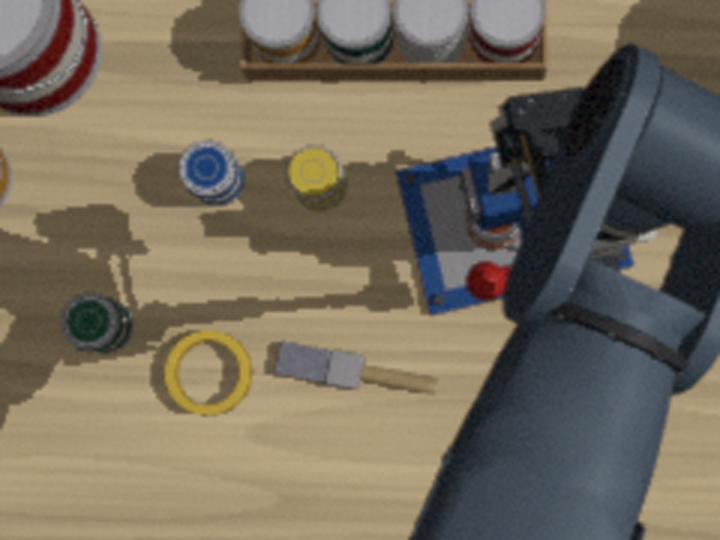

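>>> {"api": "send_rows", "payload": {"rows": [{"tx": -20, "ty": -16, "tz": 0, "rx": 0.001, "ry": 0.05, "rz": 0, "hand": -1}, {"tx": -33, "ty": -22, "tz": -2, "rx": 0.001, "ry": 0.08, "rz": 0, "hand": -1}, {"tx": -33, "ty": -22, "tz": -2, "rx": 0.001, "ry": 0.08, "rz": 0, "hand": -1}]}}

```text
time_s: 8.42
position: [0.5071, -0.0967, 0.4085]
eef_rot: [-3.134, -0.427, 1.831]
wrist_force: [0.8, 0.0, -0.0]
opening: 1.002
```

```bash
python3 lev.py 0 -25 90;python3 lev.py 0 -25 0 ; python3 look.py k scene top
```

```text
t 8.42 open 93.2mm th -0.334 r 217.8mm G [ 11.4164 -97.8028 413.8334] lean -24.5 pull 0.2 rad 0.0 lat -0.7
0 [-3.7 -7.1 -2.5] [-0.0036  0.0096 -0.0086]
t 8.42 open 93.2mm th -0.334 r 217.8mm G [ 11.4164 -97.8028 413.8334] lean -24.5 pull 0.2 rad 0.0 lat -0.7
0 [-2.8 -6.8 87.5] [-0.0036  0.0096 -0.0086]
8.5167 [-0.4432  0.2899  1.3318  0.3233  1.7972 -0.6784] [ 0.5077 -0.0944  0.4098] [-0.3826 -0.5078  0.0581]
```

View pics/scene_k.png

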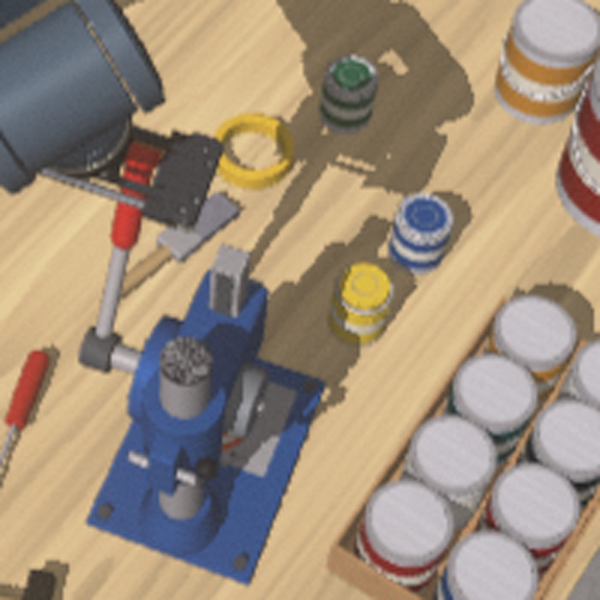

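>>> {"api": "send_rows", "payload": {"rows": [{"tx": -3, "ty": -7, "tz": 10, "rx": -0.004, "ry": 0.01, "rz": -0.009, "hand": -1}, {"tx": -3, "ty": -7, "tz": 35, "rx": -0.004, "ry": 0.01, "rz": -0.009, "hand": -1}, {"tx": -3, "ty": -7, "tz": 65, "rx": -0.004, "ry": 0.01, "rz": -0.009, "hand": -1}, {"tx": -3, "ty": -7, "tz": 85, "rx": -0.004, "ry": 0.01, "rz": -0.009, "hand": -1}, {"tx": -3, "ty": -7, "tz": 85, "rx": -0.004, "ry": 0.01, "rz": -0.009, "hand": -1}]}}

```text
time_s: 8.93
position: [0.4909, -0.0625, 0.329]
eef_rot: [-3.141, -0.437, 1.846]
wrist_force: [-1.4, 0.6, -0.1]
opening: 1.001
```

```bash
python3 lev.py 0 -25 0 ; python3 look.py l scene top
```

```text
t 8.93 open 93.1mm th 0.015 r 158.0mm G [ -25.6897 -104.3378  334.2673] lean -25.0 pull -0.8 rad -0.4 lat 1.2
0 [-3.8 -0.6 -0.3] [-0.003  -0.0002  0.0054]
9.0333 [-0.4102  0.2793  1.5294  0.3341  1.6127 -0.719 ] [ 0.4924 -0.0643  0.3325] [ 0.645  -1.3493  1.3528]
```

View pics/scene_l.png

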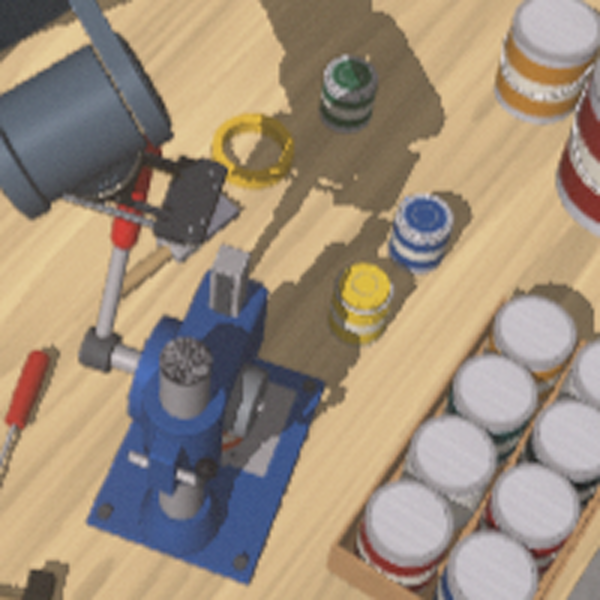

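View pics/top_l.png

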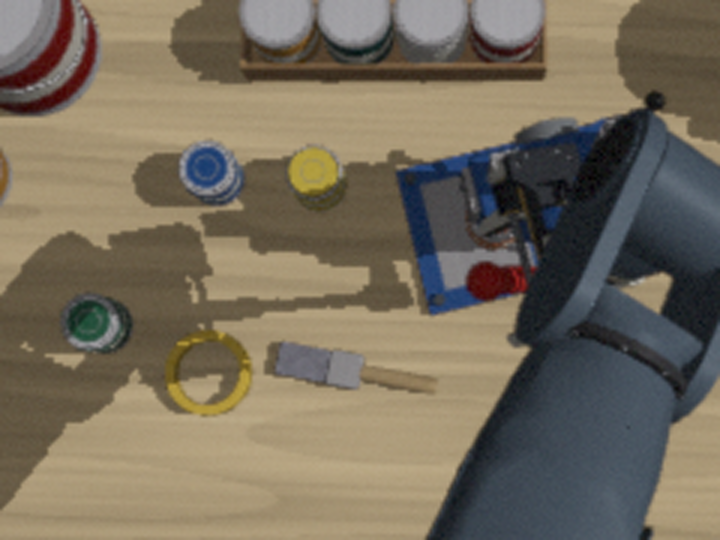

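Well placed; shut the fingers on the grip.

>>> {"api": "send_rows", "payload": {"rows": [{"tx": -2, "ty": 0, "tz": 0, "rx": 0, "ry": 0, "rz": 0, "hand": 1}, {"tx": -2, "ty": 0, "tz": 0, "rx": 0, "ry": 0, "rz": 0, "hand": 1}, {"tx": -2, "ty": 0, "tz": 0, "rx": 0, "ry": 0, "rz": 0, "hand": 1}, {"tx": -2, "ty": 0, "tz": 0, "rx": 0, "ry": 0, "rz": 0, "hand": 1}, {"tx": -2, "ty": 0, "tz": 0, "rx": 0, "ry": 0, "rz": 0, "hand": 1}]}}

```text
time_s: 9.45
position: [0.4928, -0.067, 0.3311]
eef_rot: [3.137, -0.434, 1.845]
wrist_force: [-0.7, 0.4, -0.0]
opening: 0.691
```

>>> {"api": "send_rows", "payload": {"rows": [{"tx": 0, "ty": 0, "tz": 0, "rx": 0, "ry": 0, "rz": 0, "hand": 1}, {"tx": 0, "ty": 0, "tz": 0, "rx": 0, "ry": 0, "rz": 0, "hand": 1}, {"tx": 0, "ty": 0, "tz": 0, "rx": 0, "ry": 0, "rz": 0, "hand": 1}, {"tx": 0, "ty": 0, "tz": 0, "rx": 0, "ry": 0, "rz": 0, "hand": 1}, {"tx": 0, "ty": 0, "tz": 0, "rx": 0, "ry": 0, "rz": 0, "hand": 1}]}}

```text
time_s: 9.87
position: [0.4926, -0.0668, 0.3308]
eef_rot: [3.138, -0.434, 1.845]
wrist_force: [-0.7, 0.7, -0.3]
opening: 0.333
```

```bash
python3 lev.py 0,0.04 -25 0 
```

```text
t 9.87 open 30.9mm th -0.016 r 157.1mm G [ -21.1679 -103.904   336.0393] lean -24.9 pull -0.9 rad -0.2 lat 0.4
0 [-0.4 -1.1  3.2] [0.0015 0.0018 0.0049]
0.04 [ 2.1 -1.1  8.5] [ 0.0016 -0.0382  0.0049]
```

>>> {"api": "send_rows", "payload": {"rows": [{"tx": 0, "ty": 0, "tz": 0, "rx": 0, "ry": 0, "rz": 0, "hand": 1}, {"tx": 0, "ty": 0, "tz": 0, "rx": 0, "ry": 0, "rz": 0, "hand": 1}, {"tx": 0, "ty": 0, "tz": 0, "rx": 0, "ry": 0, "rz": 0, "hand": 1}, {"tx": 0, "ty": 0, "tz": 0, "rx": 0, "ry": 0, "rz": 0, "hand": 1}]}}

```text
time_s: 10.2
position: [0.4934, -0.0666, 0.3308]
eef_rot: [3.136, -0.434, 1.846]
wrist_force: [5.8, 2.2, -1.1]
opening: 0.276
```

```bash
python3 lev.py 0,0.05,0.1,0.15,0.2,0.25 -25 0 
```

```text
t 10.20 open 25.7mm th -0.016 r 157.1mm G [ -21.1422 -103.1463  336.0659] lean -24.9 pull -1.1 rad 0.7 lat -6.2
0 [-0.4 -1.9  3.2] [0.0035 0.0021 0.0053]
0.05 [ 2.8 -1.9  9.8] [ 0.0036 -0.0479  0.0052]
0.1 [ 5.6 -1.9 16.5] [ 0.0037 -0.0979  0.0051]
0.15 [ 8.  -2.  23.4] [ 0.0038 -0.1479  0.005 ]
0.2 [10.1 -2.  30.3] [ 0.004  -0.1979  0.0049]
0.25 [11.9 -2.  37.4] [ 0.0041 -0.2479  0.0048]
```

>>> {"api": "send_rows", "payload": {"rows": [{"tx": 1.5, "ty": 0, "tz": 3, "rx": 0.001, "ry": -0.03, "rz": 0.001, "hand": 1}, {"tx": 3, "ty": 0, "tz": 7, "rx": 0.001, "ry": -0.06, "rz": 0.002, "hand": 1}, {"tx": 4.5, "ty": 0, "tz": 11, "rx": 0.002, "ry": -0.09, "rz": 0.003, "hand": 1}, {"tx": 6, "ty": 0, "tz": 15, "rx": 0.002, "ry": -0.12, "rz": 0.004, "hand": 1}, {"tx": 7.5, "ty": 0, "tz": 20, "rx": 0.003, "ry": -0.15, "rz": 0.004, "hand": 1}]}}

```text
time_s: 10.62
position: [0.4893, -0.0517, 0.3173]
eef_rot: [3.139, -0.283, 1.842]
wrist_force: [0.0, 3.5, 12.4]
opening: 0.27
```

```bash
python3 lev.py 0.15,0.25,0.35,.45 -25 0 2 157; python3 look.py m scene
```

```text
t 10.62 open 25.1mm th 0.124 r 157.3mm G [ -39.2788 -103.0586  323.5285] lean -16.2 pull 5.2 rad -11.7 lat -0.9
0.15 [2.  0.  3.5] [0.0023 0.0034 0.0016]
0.25 [ 8.1 -0.  17. ] [ 0.0023 -0.0966  0.0015]
0.35 [12.7 -0.  31. ] [ 0.0024 -0.1966  0.0014]
.45 [16.  -0.1 45.3] [ 0.0025 -0.2966  0.0013]
10.6667 [-0.3301  0.2254  1.6013  0.2329  1.4769 -0.6421] [ 0.4891 -0.051   0.3168] [ 3.5166 -0.8229  6.0156]
```

View pics/scene_m.png

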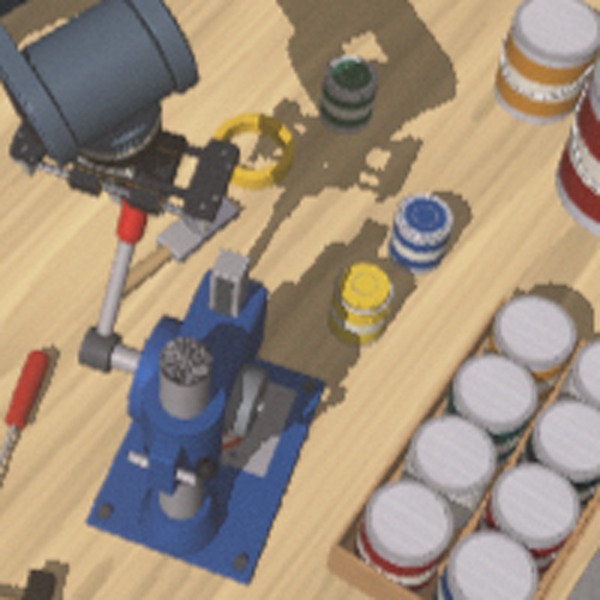

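>>> {"api": "send_rows", "payload": {"rows": [{"tx": 3, "ty": 0, "tz": 6, "rx": 0, "ry": -0.03, "rz": 0, "hand": 1}, {"tx": 5.5, "ty": 0, "tz": 12, "rx": 0, "ry": -0.07, "rz": 0, "hand": 1}, {"tx": 7.5, "ty": 0, "tz": 18, "rx": 0, "ry": -0.12, "rz": 0, "hand": 1}, {"tx": 10, "ty": 0, "tz": 24.5, "rx": 0, "ry": -0.16, "rz": 0, "hand": 1}, {"tx": 12, "ty": 0, "tz": 31, "rx": 0, "ry": -0.2, "rz": 0, "hand": 1}]}}

```text
time_s: 11.08
position: [0.4837, -0.0311, 0.2914]
eef_rot: [3.138, -0.084, 1.842]
wrist_force: [-3.0, 8.7, 16.2]
opening: 0.273
```

```bash
python3 lev.py 0.35,.45,.55,.65 -25 0 2 157; python3 look.py n scene
```

```text
t 11.08 open 25.4mm th 0.350 r 157.6mm G [ -64.3103 -103.0142  298.3565] lean -4.8 pull 7.1 rad -17.2 lat 0.6
0.35 [-0.5 -0.   0.3] [0.0032 0.0023 0.0018]
.45 [ 5.5 -0.1 13.7] [ 0.0032 -0.0977  0.0017]
.55 [10.2 -0.1 27.7] [ 0.0033 -0.1977  0.0015]
.65 [13.4 -0.2 42.1] [ 0.0034 -0.2977  0.0014]
11.1333 [-0.2015  0.1742  1.7047  0.0766  1.2978 -0.495 ] [ 0.4835 -0.0304  0.2905] [ 0.8182  5.2782 11.4748]
```

View pics/scene_n.png

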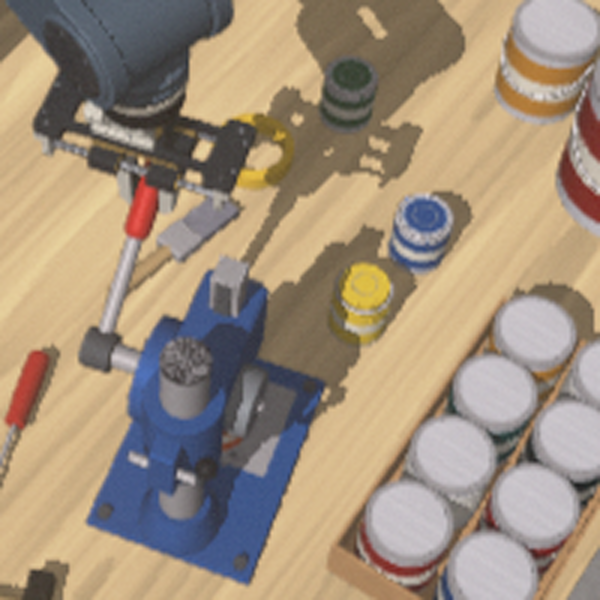

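```bash
python3 lev.py 0.35,.45,.5,.55,.6,.65 -25 0 2 159
```

```text
t 11.13 open 25.6mm th 0.358 r 157.6mm G [ -65.0698 -103.0207  297.3896] lean -4.7 pull 6.1 rad -10.8 lat -2.2
0.35 [ 0.6 -0.  -1.9] [0.0029 0.0051 0.0025]
.45 [ 6.7 -0.1 11.8] [ 0.0031 -0.0949  0.0023]
.5 [ 9.3 -0.1 18.8] [ 0.0031 -0.1449  0.0022]
.55 [11.5 -0.1 25.9] [ 0.0032 -0.1949  0.0022]
.6 [13.3 -0.1 33.2] [ 0.0032 -0.2449  0.0021]
.65 [14.8 -0.1 40.5] [ 0.0033 -0.2949  0.002 ]
```

>>> {"api": "send_rows", "payload": {"rows": [{"tx": 4, "ty": 0, "tz": 5, "rx": 0, "ry": -0.05, "rz": 0, "hand": 1}, {"tx": 6.7, "ty": 0, "tz": 12, "rx": 0.001, "ry": -0.095, "rz": 0, "hand": 1}, {"tx": 9.3, "ty": 0, "tz": 19, "rx": 0.001, "ry": -0.145, "rz": 0.001, "hand": 1}, {"tx": 11.5, "ty": 0, "tz": 26, "rx": 0.001, "ry": -0.195, "rz": 0.001, "hand": 1}, {"tx": 13.3, "ty": 0, "tz": 33, "rx": 0.002, "ry": -0.245, "rz": 0.002, "hand": 1}]}}

```text
time_s: 11.55
position: [0.4796, -0.0163, 0.259]
eef_rot: [3.14, 0.162, 1.839]
wrist_force: [-2.1, 5.5, 10.0]
opening: 0.272
```

```bash
python3 lev.py 0.6,.65,.7,.75,.8,.85,.9 -25 0 2 159
```

```text
t 11.55 open 25.3mm th 0.594 r 158.0mm G [ -84.3623 -102.9665  265.753 ] lean 9.3 pull 6.7 rad -9.4 lat 0.6
0.6 [ 1.4 -0.1  0.3] [ 0.0012 -0.0012 -0.001 ]
.65 [ 4.6 -0.1  7.1] [ 0.0012 -0.0512 -0.0011]
.7 [ 7.4 -0.1 14. ] [ 0.0012 -0.1012 -0.0011]
.75 [ 9.9 -0.1 21. ] [ 0.0011 -0.1512 -0.0011]
.8 [12.1 -0.1 28.2] [ 0.0011 -0.2012 -0.0012]
.85 [13.9 -0.1 35.4] [ 0.0011 -0.2512 -0.0012]
.9 [15.3 -0.1 42.8] [ 0.001  -0.3012 -0.0012]
```

>>> {"api": "send_rows", "payload": {"rows": [{"tx": 5, "ty": 0, "tz": 7, "rx": 0, "ry": -0.05, "rz": 0, "hand": 1}, {"tx": 8, "ty": 0, "tz": 14, "rx": 0, "ry": -0.1, "rz": 0, "hand": 1}, {"tx": 10.4, "ty": 0, "tz": 21, "rx": 0, "ry": -0.15, "rz": 0, "hand": 1}, {"tx": 12.6, "ty": 0, "tz": 28, "rx": 0, "ry": -0.2, "rz": 0, "hand": 1}, {"tx": 14.4, "ty": 0, "tz": 35.4, "rx": 0, "ry": -0.25, "rz": 0, "hand": 1}]}}

```text
time_s: 11.97
position: [0.4776, -0.0089, 0.2216]
eef_rot: [3.141, 0.414, 1.839]
wrist_force: [0.7, -1.9, 7.9]
opening: 0.27
```

```bash
python3 lev.py .85,.9,.95,1,1.05 -25 0 2 159; python3 look.py o scene top
```

```text
t 11.97 open 25.1mm th 0.851 r 158.7mm G [ -96.6157 -102.9461  226.9924] lean 23.7 pull 8.1 rad 0.7 lat -0.2
.85 [ 0.2 -0.1 -0.3] [ 0.0008  0.0005 -0.0006]
.9 [ 3.4 -0.1  6.4] [ 0.0008 -0.0495 -0.0007]
.95 [ 6.3 -0.1 13.3] [ 0.0007 -0.0995 -0.0007]
1 [ 8.8 -0.1 20.4] [ 0.0007 -0.1495 -0.0007]
1.05 [11.  -0.1 27.5] [ 0.0007 -0.1995 -0.0007]
12.0667 [ 0.1161  0.2108  1.9012 -0.4865  1.0191  0.1017] [ 0.4775 -0.0087  0.2207] [ 2.9329 -3.854   8.6504]
```

View pics/scene_o.png

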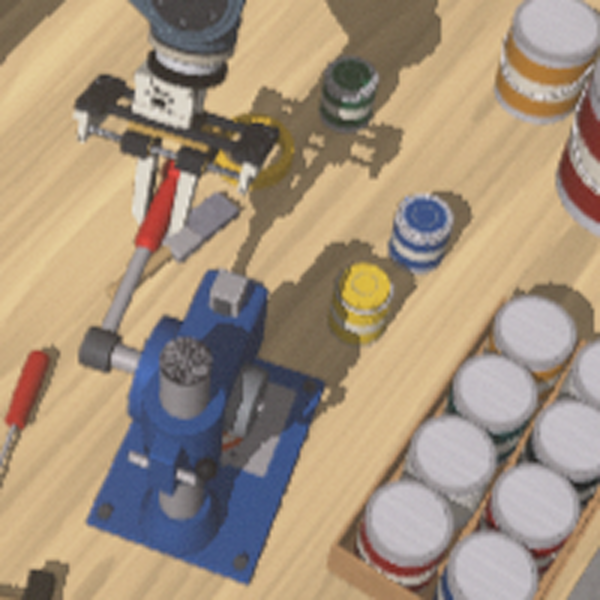

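View pics/top_o.png

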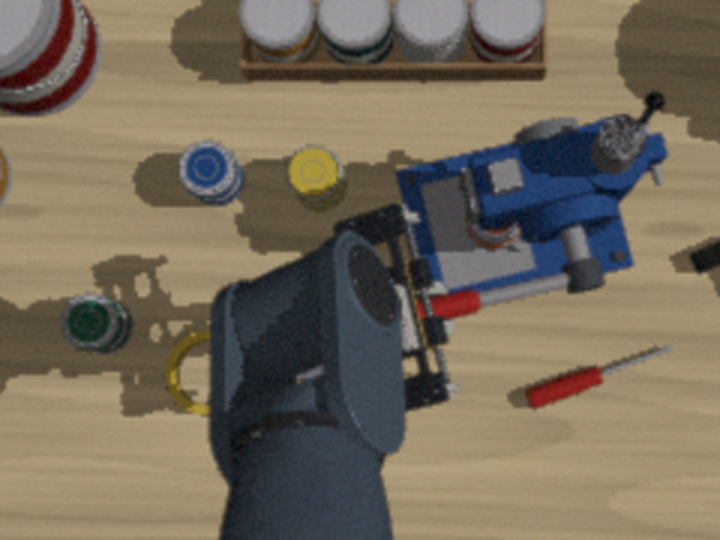

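>>> {"api": "send_rows", "payload": {"rows": [{"tx": 2, "ty": 0, "tz": 4, "rx": 0, "ry": -0.03, "rz": 0, "hand": 1}, {"tx": 4, "ty": 0, "tz": 8, "rx": 0, "ry": -0.06, "rz": 0, "hand": 1}, {"tx": 5.5, "ty": 0, "tz": 12, "rx": 0, "ry": -0.09, "rz": 0, "hand": 1}, {"tx": 7.3, "ty": 0, "tz": 16, "rx": 0, "ry": -0.12, "rz": 0, "hand": 1}, {"tx": 8.8, "ty": 0, "tz": 20.4, "rx": 0, "ry": -0.15, "rz": 0, "hand": 1}]}}

```text
time_s: 12.48
position: [0.4776, -0.009, 0.1994]
eef_rot: [3.141, 0.563, 1.839]
wrist_force: [0.3, 0.9, 8.4]
opening: 0.276
```

```bash
python3 lev.py 1,1.05,1.1,1.15 -25 0 2 159
```

```text
t 12.48 open 25.7mm th 1.000 r 159.0mm G [ -99.0022 -102.975   203.4749] lean 32.3 pull 8.4 rad -0.9 lat -0.5
1 [-0. -0.  0.] [ 0.0002 -0.0004 -0.0006]
1.05 [ 3.2 -0.   6.8] [ 0.0002 -0.0504 -0.0006]
1.1 [ 6.1 -0.  13.7] [ 0.0002 -0.1004 -0.0006]
1.15 [ 8.6 -0.  20.7] [ 0.0002 -0.1504 -0.0006]
```

>>> {"api": "send_rows", "payload": {"rows": [{"tx": 1.4, "ty": 0, "tz": 2.7, "rx": 0, "ry": -0.02, "rz": 0, "hand": 1}, {"tx": 2.6, "ty": 0, "tz": 5.4, "rx": 0, "ry": -0.04, "rz": 0, "hand": 1}, {"tx": 3.8, "ty": 0, "tz": 8.1, "rx": 0, "ry": -0.06, "rz": 0, "hand": 1}, {"tx": 5, "ty": 0, "tz": 11, "rx": 0, "ry": -0.08, "rz": 0, "hand": 1}]}}

```text
time_s: 12.82
position: [0.478, -0.0104, 0.1874]
eef_rot: [3.141, 0.642, 1.839]
wrist_force: [0.7, 1.6, 8.0]
opening: 0.272
```

```bash
python3 lev.py 1.1,1.12,1.14,1.16,1.18,1.2 -25 0 2 159
```

```text
t 12.82 open 25.3mm th 1.081 r 159.2mm G [ -98.7923 -102.9381  190.6001] lean 36.8 pull 8.1 rad -0.8 lat -1.1
1.1 [ 1.1 -0.1  2.7] [ 0.0001 -0.0212 -0.0005]
1.12 [ 2.4 -0.1  5.4] [ 0.0001 -0.0412 -0.0005]
1.14 [ 3.6 -0.1  8.1] [ 0.0001 -0.0612 -0.0005]
1.16 [ 4.7 -0.1 10.9] [ 0.0001 -0.0812 -0.0005]
1.18 [ 5.8 -0.1 13.6] [ 0.0001 -0.1012 -0.0005]
1.2 [ 6.9 -0.1 16.4] [ 0.0001 -0.1212 -0.0005]
```

>>> {"api": "send_rows", "payload": {"rows": [{"tx": 1.2, "ty": 0, "tz": 2.7, "rx": 0, "ry": -0.02, "rz": 0, "hand": 1}, {"tx": 2.4, "ty": 0, "tz": 5.4, "rx": 0, "ry": -0.04, "rz": 0, "hand": 1}, {"tx": 3.6, "ty": 0, "tz": 8.1, "rx": 0, "ry": -0.06, "rz": 0, "hand": 1}, {"tx": 4.7, "ty": 0, "tz": 10.9, "rx": 0, "ry": -0.08, "rz": 0, "hand": 1}]}}

```text
time_s: 13.15
position: [0.4786, -0.0127, 0.1756]
eef_rot: [3.141, 0.722, 1.84]
wrist_force: [-0.3, 6.2, 8.5]
opening: 0.27
```

```bash
python3 lev.py 1.16,1.18,1.2,1.22,1.24 -25 0 2 159; python3 look.py p scene top; python3 -c "
import cv2
a=cv2.imread('top_p.png')[135:215,235:325];cv2.imwrite('pics/pp.png',cv2.resize(a,(720,640),interpolation=cv2.INTER_CUBIC))"
```

```text
t 13.15 open 25.1mm th 1.161 r 159.3mm G [ -97.5449 -102.9401  177.8989] lean 41.4 pull 9.3 rad -4.7 lat -1.3
1.16 [-0.4 -0.1  0. ] [ 0.0003 -0.0019 -0.0004]
1.18 [ 0.9 -0.1  2.7] [ 0.0003 -0.0219 -0.0004]
1.2 [ 2.2 -0.1  5.4] [ 0.0003 -0.0419 -0.0004]
1.22 [ 3.4 -0.1  8.2] [ 0.0003 -0.0619 -0.0004]
1.24 [ 4.6 -0.1 10.9] [ 0.0003 -0.0819 -0.0004]
13.25 [ 0.2635  0.3551  1.9787 -0.886   1.0223  0.5598] [ 0.4786 -0.0127  0.1753] [0.7842 4.0642 8.3609]
```

View pics/pp.png

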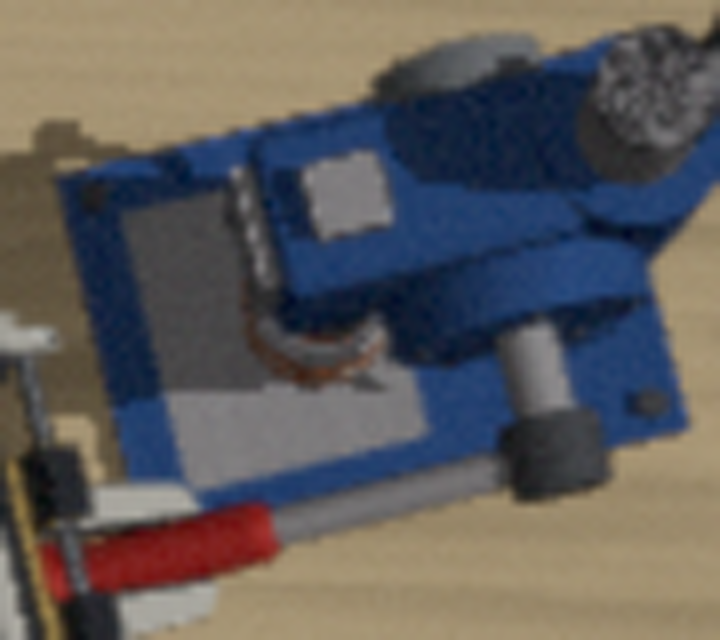

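>>> {"api": "send_rows", "payload": {"rows": [{"tx": 1.4, "ty": 0, "tz": 2.7, "rx": 0, "ry": -0.02, "rz": 0, "hand": 1}, {"tx": 2.6, "ty": 0, "tz": 5.4, "rx": 0, "ry": -0.04, "rz": 0, "hand": 1}, {"tx": 3.8, "ty": 0, "tz": 8.2, "rx": 0, "ry": -0.06, "rz": 0, "hand": 1}]}}

```text
time_s: 13.5
position: [0.4793, -0.0151, 0.1669]
eef_rot: [3.141, 0.781, 1.839]
wrist_force: [-1.7, 7.5, 7.6]
opening: 0.269
```

```bash
python3 lev.py 1.22,1.24,1.26,1.28,1.3 -25 0 2 159
```

```text
t 13.50 open 25.1mm th 1.221 r 159.4mm G [ -95.9567 -102.9501  168.4164] lean 44.8 pull 9.1 rad -5.9 lat -0.3
1.22 [-0.5 -0.1  0.1] [ 0.0004 -0.0023 -0.0005]
1.24 [ 0.8 -0.1  2.7] [ 0.0004 -0.0223 -0.0005]
1.26 [ 2.1 -0.1  5.4] [ 0.0004 -0.0423 -0.0005]
1.28 [ 3.3 -0.1  8.2] [ 0.0004 -0.0623 -0.0005]
1.3 [ 4.4 -0.1 10.9] [ 0.0004 -0.0823 -0.0005]
```

>>> {"api": "send_rows", "payload": {"rows": [{"tx": 1.4, "ty": 0, "tz": 2.7, "rx": 0, "ry": -0.02, "rz": 0, "hand": 1}, {"tx": 2.7, "ty": 0, "tz": 5.4, "rx": 0, "ry": -0.04, "rz": 0, "hand": 1}]}}

```text
time_s: 13.67
position: [0.4798, -0.0169, 0.1614]
eef_rot: [3.141, 0.822, 1.84]
wrist_force: [-4.5, 10.9, 14.6]
opening: 0.273
```

>>> {"api": "send_rows", "payload": {"rows": [{"tx": 1.4, "ty": 0, "tz": 2.7, "rx": 0, "ry": -0.02, "rz": 0, "hand": 1}, {"tx": 1.4, "ty": 0, "tz": 2.7, "rx": 0, "ry": -0.02, "rz": 0, "hand": 1}]}}

```text
time_s: 13.83
position: [0.48, -0.0179, 0.1583]
eef_rot: [-3.141, 0.843, 1.841]
wrist_force: [-1.5, 6.4, 10.4]
opening: 0.274
```

```bash
python3 lev.py 1.28,1.3,1.32,1.34 -25 0 2 159
```

```text
t 13.83 open 25.5mm th 1.282 r 159.6mm G [ -93.8157 -102.9625  158.9601] lean 48.3 pull 11.8 rad -3.5 lat -0.2
1.28 [-0.7 -0.   0. ] [ 0.0002 -0.0006  0.0006]
1.3 [ 0.6 -0.   2.7] [ 0.0002 -0.0206  0.0006]
1.32 [ 1.9 -0.   5.4] [ 0.0002 -0.0406  0.0006]
1.34 [ 3.1 -0.   8.2] [ 0.0003 -0.0606  0.0006]
```

>>> {"api": "send_rows", "payload": {"rows": [{"tx": 0.8, "ty": 0, "tz": 1.4, "rx": 0, "ry": -0.01, "rz": 0, "hand": 1}, {"tx": 1.4, "ty": 0, "tz": 2.7, "rx": 0, "ry": -0.02, "rz": 0, "hand": 1}]}}

```text
time_s: 14.0
position: [0.4803, -0.0188, 0.156]
eef_rot: [3.141, 0.862, 1.839]
wrist_force: [-3.9, 11.8, 15.0]
opening: 0.27
```

```bash
python3 lev.py 1.3,1.32,1.34 -25 0 2 159
```

```text
t 14.00 open 25.1mm th 1.299 r 159.6mm G [ -93.0617 -102.9427  156.3517] lean 49.4 pull 17.9 rad -7.6 lat 0.6
1.3 [-0.4 -0.1  0.4] [ 0.0004 -0.0018 -0.0006]
1.32 [ 0.9 -0.1  3.1] [ 0.0004 -0.0218 -0.0006]
1.34 [ 2.1 -0.1  5.8] [ 0.0004 -0.0418 -0.0006]
```

>>> {"api": "send_rows", "payload": {"rows": [{"tx": 0.8, "ty": 0, "tz": 1.4, "rx": 0, "ry": -0.01, "rz": 0, "hand": 1}, {"tx": 1.4, "ty": 0, "tz": 2.7, "rx": 0, "ry": -0.02, "rz": 0, "hand": 1}]}}

```text
time_s: 14.17
position: [0.4806, -0.0199, 0.1532]
eef_rot: [3.141, 0.882, 1.839]
wrist_force: [-4.1, 12.6, 13.4]
opening: 0.269
```

```bash
python3 lev.py 1.32,1.34 -25 0 2 159
```

```text
t 14.17 open 25.1mm th 1.319 r 159.6mm G [ -92.1626 -102.9346  153.2636] lean 50.5 pull 16.7 rad -8.6 lat 0.6
1.32 [-0.5 -0.1  0.4] [ 0.0004 -0.0016 -0.0005]
1.34 [ 0.8 -0.1  3.1] [ 0.0004 -0.0216 -0.0005]
```

>>> {"api": "send_rows", "payload": {"rows": [{"tx": 0.9, "ty": 0, "tz": 1.4, "rx": 0, "ry": -0.01, "rz": 0, "hand": 1}, {"tx": 1.6, "ty": 0, "tz": 2.6, "rx": 0, "ry": -0.02, "rz": 0, "hand": 1}]}}

```text
time_s: 14.33
position: [0.4809, -0.0211, 0.1504]
eef_rot: [3.141, 0.903, 1.839]
wrist_force: [-3.7, 8.4, 15.3]
opening: 0.274
```

```bash
python3 lev.py 1.34,1.36 -25 0 2 159
```

```text
t 14.33 open 25.5mm th 1.339 r 159.7mm G [ -91.2487 -102.9413  150.2148] lean 51.7 pull 17.4 rad -3.7 lat 1.3
1.34 [-0.5 -0.1  0.5] [ 0.0003 -0.001  -0.0005]
1.36 [ 0.8 -0.1  3.2] [ 0.0003 -0.021  -0.0005]
```

>>> {"api": "send_rows", "payload": {"rows": [{"tx": 0.9, "ty": 0, "tz": 1.4, "rx": 0, "ry": -0.01, "rz": 0, "hand": 1}, {"tx": 1.6, "ty": 0, "tz": 2.6, "rx": 0, "ry": -0.02, "rz": 0, "hand": 1}]}}

```text
time_s: 14.5
position: [0.4813, -0.0222, 0.1478]
eef_rot: [3.141, 0.923, 1.839]
wrist_force: [-2.8, 7.4, 16.8]
opening: 0.273
```

```bash
python3 lev.py 1.36,1.38 -25 0 2 159
```

```text
t 14.50 open 25.4mm th 1.359 r 159.8mm G [ -90.2765 -102.937   147.2154] lean 52.9 pull 18.5 rad -1.7 lat 0.8
1.36 [-0.6 -0.1  0.6] [ 0.0002 -0.0003 -0.0005]
1.38 [ 0.8 -0.1  3.2] [ 0.0002 -0.0203 -0.0005]
```

>>> {"api": "send_rows", "payload": {"rows": [{"tx": 0.8, "ty": 0, "tz": 1.4, "rx": 0, "ry": -0.01, "rz": 0, "hand": 1}, {"tx": 1.4, "ty": 0, "tz": 2.6, "rx": 0, "ry": -0.02, "rz": 0, "hand": 1}]}}

```text
time_s: 14.67
position: [0.4816, -0.0235, 0.1451]
eef_rot: [3.141, 0.944, 1.839]
wrist_force: [-2.1, 6.7, 15.9]
opening: 0.269
```

```bash
python3 lev.py 1.38 -25 0 2 159
```

```text
t 14.67 open 25.0mm th 1.379 r 159.8mm G [ -89.2076 -102.954   144.2609] lean 54.1 pull 17.4 rad -0.8 lat 0.2
1.38 [-0.6 -0.   0.6] [ 0.0001 -0.0001 -0.0005]
```

>>> {"api": "send_rows", "payload": {"rows": [{"tx": 0.7, "ty": 0, "tz": 1.3, "rx": 0, "ry": -0.01, "rz": 0, "hand": 1}, {"tx": 0.7, "ty": 0, "tz": 1.3, "rx": 0, "ry": -0.01, "rz": 0, "hand": 1}]}}

```text
time_s: 14.83
position: [0.4818, -0.0241, 0.1438]
eef_rot: [3.141, 0.954, 1.84]
wrist_force: [-3.8, 7.6, 19.5]
opening: 0.275
```

```bash
python3 lev.py 1.4 -25 0 2 159
```

```text
t 14.83 open 25.6mm th 1.388 r 159.9mm G [ -88.6753 -102.9501  142.7728] lean 54.7 pull 21.2 rad -0.6 lat 1.7
1.4 [ 0.1 -0.1  2. ] [ 0.     -0.0095 -0.0002]
```

>>> {"api": "send_rows", "payload": {"rows": [{"tx": 0.7, "ty": 0, "tz": 1.3, "rx": 0, "ry": -0.01, "rz": 0, "hand": 1}, {"tx": 0.7, "ty": 0, "tz": 1.3, "rx": 0, "ry": -0.01, "rz": 0, "hand": 1}]}}

```text
time_s: 15.0
position: [0.4819, -0.0247, 0.1427]
eef_rot: [3.141, 0.964, 1.839]
wrist_force: [-4.8, 9.9, 20.9]
opening: 0.272
```

```bash
python3 lev.py 1.4 -25 0 2 159
```

```text
t 15.00 open 25.3mm th 1.397 r 159.9mm G [ -88.1933 -102.9389  141.5168] lean 55.2 pull 23.4 rad -2.2 lat 2.0
1.4 [-0.4 -0.1  0.9] [ 0.0002  0.0006 -0.0005]
```

>>> {"api": "send_rows", "payload": {"rows": [{"tx": 0.3, "ty": 0, "tz": 0.7, "rx": 0, "ry": -0.005, "rz": 0, "hand": 1}, {"tx": 0.3, "ty": 0, "tz": 0.7, "rx": 0, "ry": -0.005, "rz": 0, "hand": 1}, {"tx": 0.3, "ty": 0, "tz": 0.7, "rx": 0, "ry": -0.005, "rz": 0, "hand": 1}, {"tx": 0.3, "ty": 0, "tz": 0.7, "rx": 0, "ry": -0.005, "rz": 0, "hand": 1}]}}

```text
time_s: 15.33
position: [0.482, -0.0249, 0.1422]
eef_rot: [3.14, 0.969, 1.839]
wrist_force: [-5.4, 11.4, 20.4]
opening: 0.272
```

```bash
python3 lev.py 1.4 -25 0 2 159;python3 look.py q scene top; python3 lev.py 1.4 -25 0 2 159
```

```text
t 15.33 open 25.3mm th 1.400 r 159.9mm G [ -87.9676 -102.9474  140.9936] lean 55.5 pull 23.6 rad -3.8 lat 2.2
1.4 [-0.7 -0.1  0.4] [ 0.0002  0.0049 -0.0008]
15.4333 [ 0.3344  0.5227  2.0056 -1.1483  1.1235  0.8812] [ 0.482  -0.0249  0.1422] [-4.2931 11.1835 20.3406]
t 15.43 open 25.2mm th 1.400 r 159.9mm G [ -87.9733 -102.9234  141.0132] lean 55.5 pull 23.3 rad -3.3 lat 1.2
1.4 [-0.7 -0.1  0.4] [ 0.0003  0.0049 -0.0009]
```

View pics/scene_q.png

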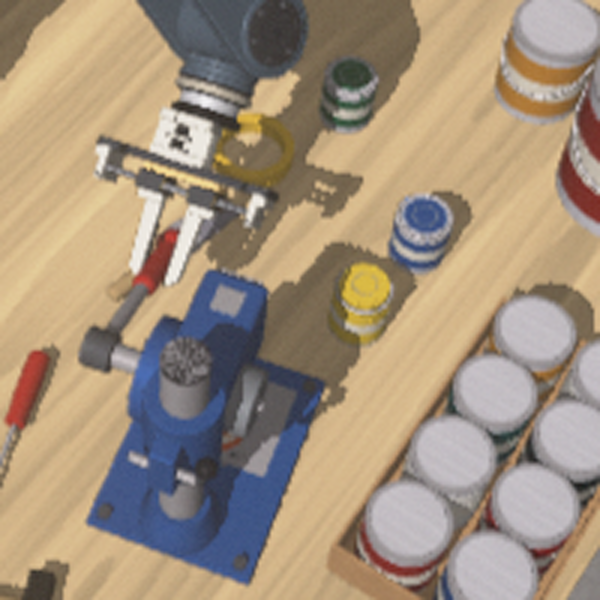

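>>> {"api": "send_rows", "payload": {"rows": [{"tx": 0.3, "ty": 0, "tz": 0.6, "rx": 0, "ry": -0.005, "rz": 0, "hand": 1}, {"tx": 0.6, "ty": 0, "tz": 1.2, "rx": 0, "ry": -0.01, "rz": 0, "hand": 1}, {"tx": 0.6, "ty": 0, "tz": 1.2, "rx": 0, "ry": -0.01, "rz": 0, "hand": 1}]}}

```text
time_s: 15.68
position: [0.4822, -0.0256, 0.141]
eef_rot: [3.14, 0.979, 1.839]
wrist_force: [-5.8, 12.0, 22.5]
opening: 0.271
```

```bash
python3 lev.py 1.4 -25 0 2 159
```

```text
t 15.68 open 25.2mm th 1.410 r 159.9mm G [ -87.4439 -102.9406  139.6454] lean 56.1 pull 25.8 rad -3.4 lat 2.5
1.4 [-1.3 -0.1 -0.8] [ 0.0003  0.0154 -0.0008]
```

>>> {"api": "send_rows", "payload": {"rows": [{"tx": 0.1, "ty": 0, "tz": 0.2, "rx": 0, "ry": -0.002, "rz": 0, "hand": 1}, {"tx": 0.1, "ty": 0, "tz": 0.2, "rx": 0, "ry": -0.002, "rz": 0, "hand": 1}, {"tx": 0.1, "ty": 0, "tz": 0.2, "rx": 0, "ry": -0.002, "rz": 0, "hand": 1}, {"tx": 0.1, "ty": 0, "tz": 0.2, "rx": 0, "ry": -0.002, "rz": 0, "hand": 1}, {"tx": 0.1, "ty": 0, "tz": 0.2, "rx": 0, "ry": -0.002, "rz": 0, "hand": 1}]}}

```text
time_s: 16.1
position: [0.4822, -0.0256, 0.141]
eef_rot: [3.14, 0.981, 1.838]
wrist_force: [-5.5, 12.6, 21.7]
opening: 0.272
```

```bash
python3 lev.py 1.4,1.37,1.34,1.3,1.25,1.2,1.15 -25 0 2 160; python3 look.py r top
```

```text
t 16.10 open 25.3mm th 1.410 r 159.9mm G [ -87.4102 -102.9268  139.5353] lean 56.2 pull 25.3 rad -4.1 lat 2.0
1.4 [-0.5 -0.1 -1.4] [ 0.0003  0.017  -0.0009]
1.37 [-2.7 -0.1 -5.4] [ 0.0004  0.047  -0.0009]
1.34 [-5.  -0.1 -9.3] [ 0.0004  0.077  -0.0009]
1.3 [ -8.2  -0.1 -14.3] [ 0.0004  0.117  -0.0008]
1.25 [-12.5  -0.1 -20.5] [ 0.0004  0.167  -0.0008]
1.2 [-17.1  -0.1 -26.4] [ 0.0004  0.217  -0.0008]
1.15 [-22.1  -0.  -32.1] [ 0.0005  0.267  -0.0008]
16.15 [ 0.3369  0.5314  2.006  -1.159   1.1306  0.8948] [ 0.4822 -0.0256  0.141 ] [-5.0528 12.4732 21.0167]
```

View pics/top_r.png

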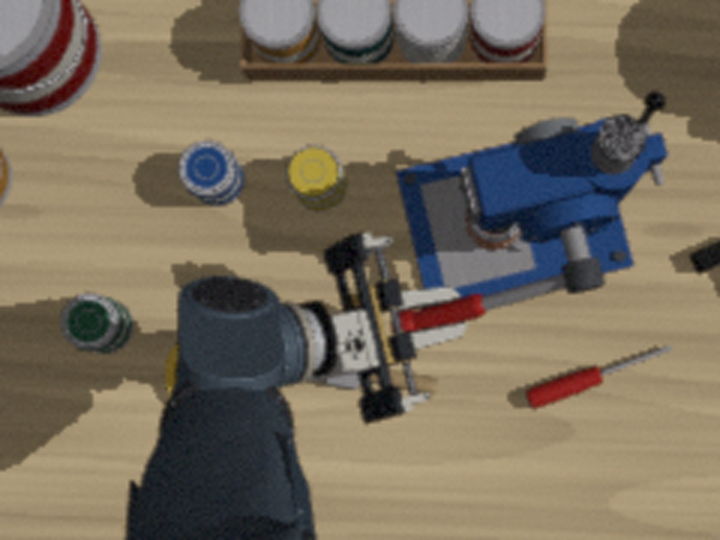

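>>> {"api": "send_rows", "payload": {"rows": [{"tx": -1.5, "ty": 0, "tz": -3.5, "rx": 0, "ry": 0.03, "rz": 0, "hand": 1}, {"tx": -4, "ty": 0, "tz": -8, "rx": 0, "ry": 0.065, "rz": 0, "hand": 1}, {"tx": -8, "ty": 0, "tz": -14, "rx": 0, "ry": 0.115, "rz": 0, "hand": 1}, {"tx": -12.3, "ty": 0, "tz": -20.5, "rx": 0, "ry": 0.167, "rz": 0, "hand": 1}, {"tx": -17, "ty": 0, "tz": -26.4, "rx": 0, "ry": 0.217, "rz": 0, "hand": 1}]}}

```text
time_s: 16.57
position: [0.479, -0.0141, 0.1695]
eef_rot: [3.141, 0.76, 1.84]
wrist_force: [1.2, -2.5, 9.9]
opening: 0.271
```

```bash
python3 lev.py 1.15,1.1,1.05,1,.95,.9 -25 0 2 159.5
```

```text
t 16.57 open 25.2mm th 1.203 r 159.5mm G [ -96.6106 -102.9521  171.2278] lean 43.6 pull 9.2 rad 4.5 lat -0.5
1.15 [-3.9 -0.  -7. ] [ 0.0001  0.0468 -0.0001]
1.1 [ -7.7  -0.  -13.5] [ 0.0001  0.0968 -0.0001]
1.05 [-11.9  -0.  -19.7] [ 0.0001  0.1468 -0.0001]
1 [-16.4  -0.  -25.7] [ 0.0001  0.1968 -0.0001]
.95 [-21.2  -0.  -31.5] [ 0.0001  0.2468 -0.0001]
.9 [-26.3  -0.  -37. ] [ 0.0001  0.2968 -0.0001]
```

>>> {"api": "send_rows", "payload": {"rows": [{"tx": -3.9, "ty": 0, "tz": -7, "rx": 0, "ry": 0.047, "rz": 0, "hand": 1}, {"tx": -7.7, "ty": 0, "tz": -13.5, "rx": 0, "ry": 0.097, "rz": 0, "hand": 1}, {"tx": -11.9, "ty": 0, "tz": -19.7, "rx": 0, "ry": 0.147, "rz": 0, "hand": 1}, {"tx": -16.4, "ty": 0, "tz": -25.7, "rx": 0, "ry": 0.197, "rz": 0, "hand": 1}, {"tx": -21.2, "ty": 0, "tz": -31.5, "rx": 0, "ry": 0.247, "rz": 0, "hand": 1}]}}

```text
time_s: 16.98
position: [0.4775, -0.0085, 0.207]
eef_rot: [3.141, 0.514, 1.84]
wrist_force: [2.9, -9.3, 7.2]
opening: 0.274
```

```bash
python3 lev.py .9,.85,.8,.75,.7 -25 0 2 159
```

```text
t 16.98 open 25.4mm th 0.949 r 159.0mm G [ -98.699  -102.9481  211.5616] lean 29.4 pull 7.8 rad 9.3 lat -0.3
.9 [-3.5 -0.1 -6.4] [ 0.0005  0.05   -0.0002]
.85 [ -7.3  -0.1 -12.8] [ 0.0005  0.1    -0.0002]
.8 [-11.5  -0.  -19. ] [ 0.0005  0.15   -0.0002]
.75 [-16.  -0. -25.] [ 0.0005  0.2    -0.0002]
.7 [-20.8  -0.  -30.7] [ 0.0005  0.25   -0.0002]
```

```bash
python3 lev.py .9,.85,.8,.75,.7 -25 0 2 158.3
```

```text
t 16.98 open 25.4mm th 0.949 r 159.0mm G [ -98.699  -102.9481  211.5616] lean 29.4 pull 7.8 rad 9.3 lat -0.3
.9 [-4.  -0.1 -6. ] [ 0.0005  0.05   -0.0002]
.85 [ -7.9  -0.1 -12.4] [ 0.0005  0.1    -0.0002]
.8 [-12.   -0.  -18.6] [ 0.0005  0.15   -0.0002]
.75 [-16.5  -0.  -24.5] [ 0.0005  0.2    -0.0002]
.7 [-21.3  -0.  -30.2] [ 0.0005  0.25   -0.0002]
```

>>> {"api": "send_rows", "payload": {"rows": [{"tx": -3.7, "ty": 0, "tz": -6.2, "rx": 0, "ry": 0.05, "rz": 0, "hand": 1}, {"tx": -7.7, "ty": 0, "tz": -12.4, "rx": 0, "ry": 0.1, "rz": 0, "hand": 1}, {"tx": -12, "ty": 0, "tz": -18.5, "rx": 0, "ry": 0.15, "rz": 0, "hand": 1}, {"tx": -16.5, "ty": 0, "tz": -24.4, "rx": 0, "ry": 0.2, "rz": 0, "hand": 1}, {"tx": -21.3, "ty": 0, "tz": -30, "rx": 0, "ry": 0.25, "rz": 0, "hand": 1}]}}

```text
time_s: 17.4
position: [0.4784, -0.0119, 0.2434]
eef_rot: [3.141, 0.263, 1.839]
wrist_force: [0.9, -4.2, 6.4]
opening: 0.27
```

```bash
python3 lev.py .65,.6,.55,.5,.45 -25 0 2 157.8
```

```text
t 17.40 open 25.1mm th 0.703 r 158.3mm G [ -90.79   -102.9611  249.7659] lean 15.0 pull 7.4 rad 2.2 lat 0.2
.65 [-4.2 -0.  -6.6] [ 0.0009  0.049  -0.0005]
.6 [ -8.   -0.  -12.9] [ 0.001   0.099  -0.0005]
.55 [-12.1  -0.  -19.1] [ 0.001   0.149  -0.0005]
.5 [-16.6  -0.  -25. ] [ 0.001   0.199  -0.0005]
.45 [-21.3  -0.  -30.7] [ 0.001   0.249  -0.0004]
```

>>> {"api": "send_rows", "payload": {"rows": [{"tx": -4, "ty": 0, "tz": -6.6, "rx": 0, "ry": 0.05, "rz": 0, "hand": 1}, {"tx": -8, "ty": 0, "tz": -12.9, "rx": 0, "ry": 0.1, "rz": 0, "hand": 1}, {"tx": -12.1, "ty": 0, "tz": -19.1, "rx": 0, "ry": 0.15, "rz": 0, "hand": 1}, {"tx": -16.6, "ty": 0, "tz": -25, "rx": 0, "ry": 0.2, "rz": 0, "hand": 1}, {"tx": -21.3, "ty": 0, "tz": -30.7, "rx": 0, "ry": 0.25, "rz": 0, "hand": 1}]}}

```text
time_s: 17.82
position: [0.4817, -0.0241, 0.2785]
eef_rot: [3.141, 0.013, 1.839]
wrist_force: [1.1, -2.4, 6.1]
opening: 0.272
```

```bash
python3 lev.py .4,.35,.3,.25,.2 -25 0 2 157.3
```

```text
t 17.82 open 25.3mm th 0.450 r 157.7mm G [ -73.4686 -103.0054  285.5469] lean 0.7 pull 6.6 rad -1.1 lat -0.5
.4 [-3.9 -0.  -6.3] [ 0.0011  0.0489 -0.0007]
.35 [ -7.7   0.  -12.7] [ 0.0011  0.0989 -0.0007]
.3 [-11.8   0.  -18.8] [ 0.0011  0.1489 -0.0007]
.25 [-16.3   0.  -24.7] [ 0.0012  0.1989 -0.0006]
.2 [-21.    0.  -30.4] [ 0.0012  0.2489 -0.0006]
```

>>> {"api": "send_rows", "payload": {"rows": [{"tx": -3.9, "ty": 0, "tz": -6.3, "rx": 0, "ry": 0.05, "rz": 0, "hand": 1}, {"tx": -7.7, "ty": 0, "tz": -12.7, "rx": 0, "ry": 0.1, "rz": 0, "hand": 1}, {"tx": -11.8, "ty": 0, "tz": -18.8, "rx": 0, "ry": 0.15, "rz": 0, "hand": 1}, {"tx": -16.3, "ty": 0, "tz": -24.7, "rx": 0, "ry": 0.2, "rz": 0, "hand": 1}, {"tx": -21, "ty": 0, "tz": -30.4, "rx": 0, "ry": 0.25, "rz": 0, "hand": 1}]}}

```text
time_s: 18.23
position: [0.4872, -0.044, 0.3092]
eef_rot: [3.141, -0.237, 1.839]
wrist_force: [1.8, -1.0, 5.9]
opening: 0.273
```

```bash
python3 lev.py .15,.1,.05,0,-.015 -25 0 2 157.1
```

```text
t 18.23 open 25.4mm th 0.199 r 157.2mm G [ -48.0519 -103.0221  315.6759] lean -13.6 pull 5.1 rad -3.3 lat -1.5
.15 [-3.5  0.  -6.4] [ 0.0013  0.0491 -0.0008]
.1 [ -7.3   0.  -12.7] [ 0.0013  0.0991 -0.0008]
.05 [-11.5   0.  -18.8] [ 0.0013  0.1491 -0.0007]
0 [-15.9   0.  -24.7] [ 0.0013  0.1991 -0.0007]
-.015 [-17.3   0.  -26.5] [ 0.0013  0.2141 -0.0007]
```

>>> {"api": "send_rows", "payload": {"rows": [{"tx": -3.5, "ty": 0, "tz": -6.4, "rx": 0, "ry": 0.05, "rz": 0, "hand": 1}, {"tx": -7.3, "ty": 0, "tz": -12.7, "rx": 0, "ry": 0.1, "rz": 0, "hand": 1}, {"tx": -11.5, "ty": 0, "tz": -18.8, "rx": 0, "ry": 0.15, "rz": 0, "hand": 1}, {"tx": -13.7, "ty": 0, "tz": -21.7, "rx": 0, "ry": 0.175, "rz": 0, "hand": 1}, {"tx": -15.9, "ty": 0, "tz": -24.7, "rx": 0, "ry": 0.2, "rz": 0, "hand": 1}]}}

```text
time_s: 18.65
position: [0.4929, -0.0647, 0.3293]
eef_rot: [3.141, -0.437, 1.838]
wrist_force: [3.0, -0.2, 8.3]
opening: 0.269
```

```bash
python3 lev.py 0,-.015,-.03 -25 0 2 157.1
```

```text
t 18.65 open 25.0mm th -0.000 r 156.8mm G [ -23.0689 -103.0785  334.476 ] lean -25.0 pull 5.3 rad -6.5 lat -2.8
0 [ 0.3  0.1 -0.2] [ 0.0013 -0.0004 -0.0014]
-.015 [-0.7  0.1 -2.1] [ 0.0014  0.0146 -0.0014]
-.03 [-1.8  0.1 -4.1] [ 0.0014  0.0296 -0.0014]
```

>>> {"api": "send_rows", "payload": {"rows": [{"tx": -1, "ty": 0, "tz": -2.1, "rx": 0, "ry": 0.015, "rz": 0, "hand": 1}, {"tx": -1, "ty": 0, "tz": -2.1, "rx": 0, "ry": 0.015, "rz": 0, "hand": 1}]}}

```text
time_s: 18.82
position: [0.4933, -0.0663, 0.3306]
eef_rot: [3.141, -0.452, 1.838]
wrist_force: [2.1, -0.5, 10.9]
opening: 0.274
```

```bash
python3 lev.py -.015,-.03 -25 0 2 157.1
```

```text
t 18.82 open 25.4mm th -0.015 r 156.8mm G [ -21.1149 -103.0754  335.6473] lean -25.9 pull 6.6 rad -8.7 lat -1.9
-.015 [ 0.2  0.1 -0.2] [ 0.0011 -0.0006 -0.0017]
-.03 [-0.8  0.1 -2.2] [ 0.0011  0.0144 -0.0017]
```

>>> {"api": "send_rows", "payload": {"rows": [{"tx": -0.8, "ty": 0, "tz": -1.4, "rx": 0, "ry": 0.01, "rz": 0, "hand": 1}, {"tx": -0.8, "ty": 0, "tz": -1.4, "rx": 0, "ry": 0.01, "rz": 0, "hand": 1}]}}

```text
time_s: 18.98
position: [0.4933, -0.0666, 0.3307]
eef_rot: [-3.141, -0.463, 1.839]
wrist_force: [2.2, 5.0, 4.6]
opening: 0.271
```

```bash
python3 lev.py -.015,-.03 -25 0 2 157.1
```

```text
t 18.98 open 25.2mm th -0.017 r 156.6mm G [ -20.6974 -103.103   335.7281] lean -26.5 pull -1.2 rad -6.1 lat -3.5
-.015 [0.4 0.1 0. ] [-0.     -0.012  -0.0012]
-.03 [-0.6  0.1 -1.9] [-0.      0.003  -0.0012]
```

>>> {"api": "send_rows", "payload": {"rows": [{"tx": 0, "ty": 0, "tz": 0, "rx": 0, "ry": 0, "rz": 0, "hand": -1}, {"tx": 0, "ty": 0, "tz": 0, "rx": 0, "ry": 0, "rz": 0, "hand": -1}, {"tx": 0, "ty": 0, "tz": 0, "rx": 0, "ry": 0, "rz": 0, "hand": -1}, {"tx": 0, "ty": 0, "tz": 0, "rx": 0, "ry": 0, "rz": 0, "hand": -1}, {"tx": 0, "ty": 0, "tz": 0, "rx": 0, "ry": 0, "rz": 0, "hand": -1}]}}

```text
time_s: 19.4
position: [0.4927, -0.0672, 0.33]
eef_rot: [-3.138, -0.461, 1.838]
wrist_force: [1.1, 0.0, 0.5]
opening: 0.582
```

>>> {"api": "send_rows", "payload": {"rows": [{"tx": 0, "ty": 0, "tz": 0, "rx": 0, "ry": 0, "rz": 0, "hand": -1}, {"tx": 0, "ty": 0, "tz": 0, "rx": 0, "ry": 0, "rz": 0, "hand": -1}, {"tx": 0, "ty": 0, "tz": 0, "rx": 0, "ry": 0, "rz": 0, "hand": -1}, {"tx": 0, "ty": 0, "tz": 0, "rx": 0, "ry": 0, "rz": 0, "hand": -1}]}}

```text
time_s: 19.73
position: [0.4928, -0.0671, 0.3301]
eef_rot: [-3.139, -0.461, 1.838]
wrist_force: [-0.0, -0.4, -0.6]
opening: 0.866
```

```bash
python3 lev.py 0 -25 100
```

```text
t 19.73 open 80.6mm th -0.017 r 155.9mm G [ -20.3265 -103.7709  335.0775] lean -26.4 pull 0.0 rad 0.7 lat 0.1
0 [  2.7  -1.4 -97.3] [-0.002  -0.0251 -0.002 ]
```

Retract along the tool axis, then move off to the near side/up.

>>> {"api": "send_rows", "payload": {"rows": [{"tx": 0, "ty": 0, "tz": -20, "rx": 0, "ry": 0, "rz": 0, "hand": -1}, {"tx": 0, "ty": 0, "tz": -55, "rx": 0, "ry": 0, "rz": 0, "hand": -1}, {"tx": 0, "ty": 0, "tz": -95, "rx": 0, "ry": 0, "rz": 0, "hand": -1}, {"tx": 0, "ty": 0, "tz": -130, "rx": 0, "ry": 0, "rz": 0, "hand": -1}, {"tx": 0, "ty": 0, "tz": -150, "rx": 0, "ry": 0, "rz": 0, "hand": -1}]}}

```text
time_s: 20.15
position: [0.5111, -0.1327, 0.4677]
eef_rot: [-3.141, -0.459, 1.839]
wrist_force: [-0.3, -0.1, -0.4]
opening: 0.997
```

>>> {"api": "send_rows", "payload": {"rows": [{"tx": 20, "ty": -30, "tz": 0, "rx": 0, "ry": 0, "rz": 0, "hand": -1}, {"tx": 40, "ty": -65, "tz": 0, "rx": 0, "ry": 0, "rz": 0, "hand": -1}, {"tx": 60, "ty": -100, "tz": 0, "rx": 0, "ry": 0, "rz": 0, "hand": -1}, {"tx": 80, "ty": -130, "tz": 0, "rx": 0, "ry": 0, "rz": 0, "hand": -1}, {"tx": 80, "ty": -130, "tz": 0, "rx": 0, "ry": 0, "rz": 0, "hand": -1}]}}

```text
time_s: 20.57
position: [0.3629, -0.0955, 0.5032]
eef_rot: [3.141, -0.458, 1.839]
wrist_force: [-0.1, 0.0, 0.6]
opening: 0.996
```

```bash
python3 look.py s scene top;python3 -c "
import cv2
a=cv2.imread('top_s.png')[135:215,235:325];cv2.imwrite('pics/ps.png',cv2.resize(a,(720,640),interpolation=cv2.INTER_CUBIC))"
```

```text
20.6667 [-0.5977  0.0232  1.446   0.323   2.0126 -0.7763] [ 0.3661 -0.0967  0.501 ] [-0.0531  0.0642 -1.0272]
```

View pics/scene_s.png

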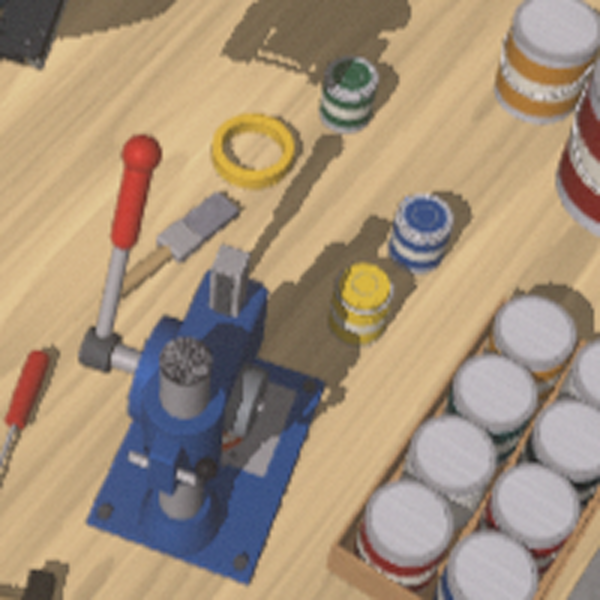

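View pics/ps.png

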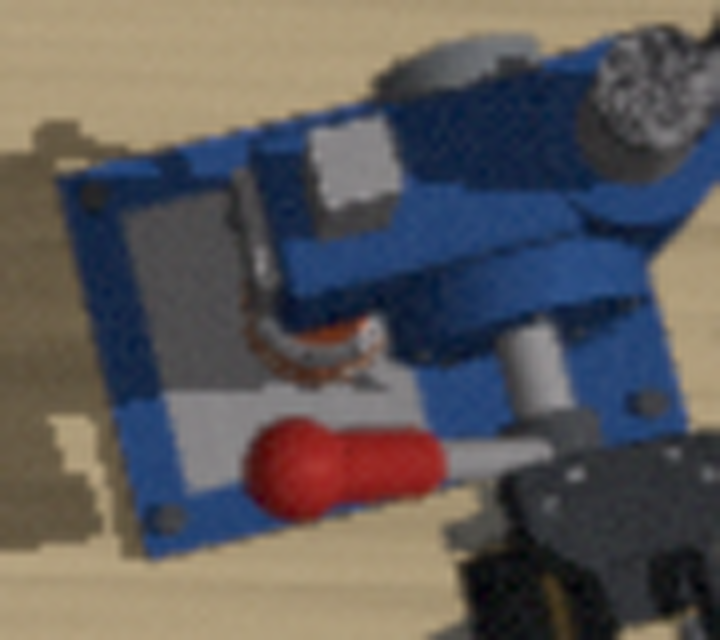

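```bash
python3 - <<'E'
from h import *
for f in('top_i.png','top_s.png'):
    im=cv2.imread(f).astype(int)
    # orange-ness along columns through visible lid, rows 168..186
    for c in (274,275,276,277):
        o=im[170:186,c,2]-im[170:186,c,0];print(f,c,o.tolist())
x,y,z=axes()
for h in(.091,.084):print(h,proj('top',NEST+[-.028*y[0],-.028*y[1],h-.012]))
E
```

```text
top_i.png 274 [-72, -61, -42, -42, -34, -22, 36, 52, 3, -1, 3, 43, 32, 13, 2, -1]
top_i.png 275 [-74, -54, -43, -46, -42, -4, 61, 57, 2, -1, 6, 53, 31, 11, 1, 0]
top_i.png 276 [-72, -47, -46, -44, -27, -2, 66, 55, 3, 1, 4, 43, 27, 4, 3, -1]
top_i.png 277 [-72, -42, -37, -42, -18, 26, 66, 36, 3, 2, 29, 34, 18, 3, 1, 0]
top_s.png 274 [-73, -61, -44, -38, -35, -19, 32, 61, 19, 1, 6, 44, 33, 11, 0, 0]
top_s.png 275 [-72, -59, -46, -46, -39, -9, 62, 65, 20, 2, 5, 50, 35, 12, 1, 0]
top_s.png 276 [-75, -55, -45, -38, -41, -3, 74, 66, 20, 3, 7, 45, 28, 5, 1, -1]
top_s.png 277 [-68, -47, -48, -35, -22, 26, 74, 59, 6, 5, 26, 37, 23, 2, 2, 1]
0.091 [277.49509272 178.66754864]
0.084 [277.39882999 178.97737615]
```

```bash
python3 - <<'E'
from bench import *
print(state()['wrist_force'],state()['joint_vel']);print(hand_in());print(state()['time_s'])
E
```

```text
[-0.05311558  0.06421538 -1.02719129] [ 0.01074549  0.05740917 -0.01048112  0.00144077 -0.00955183  0.00371852]
the job is handed in; nothing more can be done
None
the job is handed in; nothing more can be done
```

I closed the orange tin on the press and handed the job in at about 21 s. No verdict is reported, so the checks below are mine.

- **Placing:** I gripped the tin leaning 45°, set it on the plate and pushed it into the V stop. The last push read 13 N straight along the press axis with under 1 N sideways, which means it touched both sides. Then I let go and backed out.
- **Pressing:** I pinched the lever grip and pulled it down to about 1.41 rad. The pull was about 9 N while free and 17–18 N while the lid went in. It then rose at about 2 N per 0.01 rad, as the ram's spring should. I held it at about 25 N, under the 33 N limit, for 0.4 s, then eased it up at about 0.6 rad/s until the pull vanished, and released it.
- **Last checks:**
  - The pictures show the lever ball back where it started, and the tin's lower edge in the same place as before the press.
  - The lid edge is about 0.35 px lower in the top view, against 0.31 px predicted for 7 mm. That is a weak check by itself, but it agrees with the forces.
  - The blue and green tins, tape and brush look unmoved, as do the visible parts of the screwdriver and mallet. The gripper is clear of everything.
- **Disagreements:**
  - The first nest estimate, from the plate corners, was 2–3 mm off from what the ram, hub and column showed. I corrected it before placing.
  - By angle alone, contact near 1.275 rad puts the stop near 1.42 rad for a full 7 mm, against the 1.41 rad I reached. I relied on the force rise there.

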